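# Pack a rock sample set into its foam-lined tray

### The job

Pack the sample set into the foam-lined wooden tray, each piece fully down in the cut-out made for it: the black-lidded jar and the slim vial upright in their wells, the dish of chips and the smaller, slate-grey stone flat in their recesses. Keep the jar, the vial and the dish upright all the way so that nothing spills or mixes. The larger stone and the small white-lidded jar belong to another sample: leave them where they are.

Things in the scene. Friction and masses are not known exactly. Their poses are not given: they have to be found in the camera images.
- jar: Sample jar of the set: round, clear, sandy powder inside, black screw lid; 42 mm diameter, 62 mm tall, 0.1 kg or so. Rigid, straight sided for a grasp from above. Origin: centre of its underside; z up. Starts standing on the black mat (top 3.5 mm over the desk). A tall carton stands on the mat's far left corner, a glass tank behind the tray.
- vial: Sample vial of the set: the slimmest container, clear, beige powder, white cap; 22 mm diameter, 50 mm tall, light (20 g). Origin: centre of its underside; z up. Starts standing on the black mat (top 3.5 mm over the desk).
- dish: Dish of chips of the set: shallow clear round plastic dish with rock chips in it (they are fixed), 65 mm diameter at the rim narrowing to 57 mm at the foot, 16 mm high, light (30 g); grip across the rim. Origin: centre of its underside; z up. Starts lying on the black mat (top 3.5 mm over the desk).
- stone: Hand specimen of the set: the smaller, slate-grey stone, 32 mm along its x, 57 mm along its y, 20 mm high, 0.1 kg; flat underneath, its long flanks are nearly upright up to 13 mm and then round over, so grip it across x, low. Origin: centre of its underside; z up. Starts lying on the black mat (top 3.5 mm over the desk).
- big_stone: Stray from another sample, to be left alone: the larger, brown-grey stone, 56 mm along x, 68 mm along y, 21 mm high. Origin: centre of its underside; z up. Starts lying on the black mat (top 3.5 mm over the desk).
- small_jar: Stray from another sample, to be left alone: small clear jar with grey powder and a white lid, 34 mm diameter, 50 mm tall (shorter and slimmer than the black-lidded jar, fatter than the vial). Origin: centre of its underside; z up. Starts standing on the black mat (top 3.5 mm over the desk).
- insert_jar: Fixed black foam block 92x92x32 mm, one of four in a wooden tray (200x200 mm, rim 35 mm over the desk) two by two in any order, all at the tray's yaw. Origin: under the cut-out's centre, on its underside 6 mm over the desk; x, y along its edges, z up, top at 32 mm. Wide deep round well for the jar: 52 mm across, 24 deep, floor at z = 8 mm. Pale floor, 3 mm bevel at the mouth.
- insert_vial: Fixed black foam block 92x92x32 mm, one of four in a wooden tray (200x200 mm, rim 35 mm over the desk) two by two in any order, all at the tray's yaw. Origin: under the cut-out's centre, on its underside 6 mm over the desk; x, y along its edges, z up, top at 32 mm. Narrow deep round well for the vial: 32 mm across, 24 deep, floor at z = 8 mm. Pale floor, 3 mm bevel at the mouth.
- insert_dish: Fixed black foam block 92x92x32 mm, one of four in a wooden tray (200x200 mm, rim 35 mm over the desk) two by two in any order, all at the tray's yaw. Origin: under the cut-out's centre, on its underside 6 mm over the desk; x, y along its edges, z up, top at 32 mm. Large shallow round recess for the dish: 76 mm across, 6 deep, floor at z = 26 mm. Pale floor, 3 mm bevel at the mouth.
- insert_stone: Fixed black foam block 92x92x32 mm, one of four in a wooden tray (200x200 mm, rim 35 mm over the desk) two by two in any order, all at the tray's yaw. Origin: under the cut-out's centre, on its underside 6 mm over the desk; x, y along its edges, z up, top at 32 mm. Shallow oblong recess for the stone: 44 mm in x, 70 in y, 6 deep, floor at z = 26 mm. Pale floor, 3 mm bevel at the mouth.
Not all that is in view belongs to the job. What is shaped like the dish but green is not meant.

How it is judged (in metres and radians):
At the end, for the whole second after the job is handed in: Each of jar, vial, dish, stone rests released on the floor of its own cut-out: centre within 11 (jar, vial), 12 (dish), 13 mm (stone), underside within 3 mm of the floor, level within 0.1 rad (vial 0.15, dish 0.06); larger stone and small jar within 30 mm of their start (horizontal distance between jar and insert_jar below 0.011 m and z of jar in the frame of insert_jar between 0.004 and 0.011 m and angle between each of jar, stone's own z axis and vertical below 0.1 rad and linear speed of each of jar, vial, dish, stone below 0.02 m/s and horizontal distance between vial and insert_vial below 0.011 m and z of vial in the frame of insert_vial between 0.004 and 0.011 m and angle between vial's own z axis and vertical below 0.15 rad and horizontal distance between dish and insert_dish below 0.012 m and z of dish in the frame of insert_dish between 0.022 and 0.029 m and angle between dish's own z axis and vertical below 0.06 rad and horizontal distance between stone and insert_stone below 0.013 m and z of stone in the frame of insert_stone between 0.022 and 0.029 m and distance of each of big_stone, small_jar from where it was at the start of the episode below 0.03 m); the robot touches nothing.
It fails at once if the jar, the vial or the dish is tipped by more than 0.6 rad (angle between any of jar, vial, dish's own z axis and vertical above 0.6 rad).
It fails at once if the larger stone or the small white-lidded jar is moved by more than 30 mm or knocked over (distance of any of big_stone, small_jar from where it was at the start of the episode above 0.03 m or angle between small_jar's own z axis and vertical above 0.6 rad).
It also fails if it takes over 99 s, if anything falls off the work surface, if the arm or the gripper's body presses on something with over 40 N, if the wrist force passes 120 N, or if a joint passes its speed limit or range.

### The arm

A 6-joint arm with a two-finger parallel gripper is mounted at the origin on a cart in front of the work surface, level with it; the furniture and walls round the work are solid. World frame = base frame: x ahead of the robot, y to its left, z up, the work surface at z = 0. Lengths are in mm, angles in degrees, forces in N, time in s.
With the tool pointing down it reaches from about 250 to 850 mm from the base axis. Payload 12.5 kg.
Tool frame: the origin (TCP) lies midway between the tips of the shut fingers; the grasp point (between the pads) lies bot.pinch_z behind it (bot.pinch_z is the distance from the TCP to the grasp point, in mm); z points along the fingers, y is the direction in which the jaws open and shut (so a half turn about z gives the same grasp; the last joint's range is limited). The gripper opens to 93 mm and grips with 3 to 60 N. Pads are 15 mm wide; open, the fingers measure 128 mm over their backs; the gripper's body (75 mm by 188 mm) begins 65 mm behind the grasp point.
Start: joints at [71.127, 20.094, 94.641, -0, 65.266, -4.847], TCP at [133.268, 533.595, 218.633] pointing down, gripper open.
Joint ranges: [-157.81, 157.81], [-45, 120.19], [0.68, 151.7], [-89.99, 269.99], [4.06, 180], [-164.3, 164.3]. Speed limits (degrees/s): [127.2, 127.2, 159.86, 180, 180, 180].

### API

Orientations are given as [roll, pitch, yaw] about the fixed x, y, z axes, in that order (R = Rz(yaw) Ry(pitch) Rx(roll)).
In Python, from workcell import bot, read_camera, camera_params gives the robot as it stands.
- The arm moves only by the tool arm_command, never from a script. Its argument "commands" is a list of rows, each a list of 3 entries, a list of its own where there are three numbers: the turn, a rotation vector about the tool's x, y, z in degrees, then the shift along the tool's x, y, z in m, then the closure in counts, from 0 (fully open) to 255 (shut). In form: [[[wx, wy, wz], [dx, dy, dz], hand], ...]. A call has 1 to 8 rows; each row shifts and turns the commanded pose from where the row before left it, along the tool's axes as they then stand; what a row does not reach is not made up. A row lasts 1/8 s, in which the tool goes at most 62.5 mm and 10.7 degrees, less where a joint would pass 70% of its speed; a pose out of reach is approached as far as the arm can. A call is refused whole if a number of a shift passes 0.0625 or a number of a turn 10.7, either way. A call with a gripper value outside its range is refused whole. The fingers move at their own pace and stop on an object; "force" is the grip in N (left out, the last holds). Time passes only in rows, so rows that do not move let the fingers close. It gives the time, the measured TCP pose, the force and the opening at its end, in the units of the state.
- bot.get_state(): the state, without advancing time (a new reading comes with each control period).
- read_camera(name): name is "side" or "top"; returns the picture (420x560x3 uint8, blue, green, red); there is no depth.
- camera_params(name): a dict with "fx", "fy", "cx", "cy" (pixels), "distortion" ([k1, k2, p1, p2, k3] as OpenCV has them; the pictures are not rectified), "pose" (4x4, takes a point from camera to world coordinates). Camera axes: x right, y up, looking along -z (the intrinsics and any distortion apply to the point x, -y, -z); pixel columns grow to the right and rows downward; lengths in mm; the calibration is good to about 2 mm. A picture is of the moment at which its call begins. camera_params takes no time and is no camera call.
- bot.finish_job(): hands the job in, once; it reports no verdict.
The state is a dict: "clock": time; "q": joint angles; "qd": joint speeds; "effort": joint torques, N m; "position": TCP position; "tool_rot": TCP orientation; "force": force on the tool from outside, world axes, zero at the start; "wrist_torque": the same for the moment, N m; "opening": finger opening in mm.
Only numpy, scipy, OpenCV 4.12 (cv2) and the standard library are available. Lean on these libraries where they do the work, as an engineer would, in place of code of your own. Each camera call takes 0.05 s, during which the arm holds its last target.

## Working session

There is one attempt and no reset: what is moved stays moved. The work goes in short steps, Python scripts to look and compute and a tool call to move; the robot and the scene stay as the last step left them, time stands still between calls to the robot, and variables do not carry over. Pictures are saved under pics/ and viewed, and the job is handed in when it is done.

Besides the shell and the picture viewer there is one more tool, called after ">>>" as a command line: name --argument value ..., lists and objects as JSON in quotes. arm_command: Moves the arm, as the interface text tells. Its arguments: {"type":"object","properties":{"commands":{"type":"array"},"force":{"type":"number"}},"required":["commands"]}

```bash
ls; mkdir -p pics; python3 - <<'E'
from workcell import bot, read_camera, camera_params
import cv2
print(bot.get_state(), bot.pinch_z)
for n in ("side","top"):
    im=read_camera(n); cv2.imwrite(f"pics/{n}0.png",im)
    print(n,camera_params(n))
E
```

```text
pics
{'clock': 0.0, 'q': array([ 7.11264766e+01,  2.01252422e+01,  9.46781320e+01, -5.14845021e-04,
        6.52646253e+01, -4.84547695e+00]), 'qd': array([ 2.02604503e-02, -3.41279880e-02, -9.43536736e-02,  1.25230132e-05,
       -3.57961673e-02, -1.85350889e-02]), 'effort': array([ 1.32306082e-03, -4.97311664e+01, -2.85267878e+01,  6.99881162e-02,
        2.54543242e-02, -1.34911534e-04]), 'position': array([133.16515392, 533.27300778, 218.08493754]), 'tool_rot': array([-1.79932204e+02, -5.27814652e-03,  1.65972166e+02]), 'force': array([-0.18551314,  0.03234408, -0.39455478]), 'wrist_torque': array([ 0.03292257, -0.02584753, -0.03621531]), 'opening': 93.17321020536193} 18.8
side {'fx': 445.3698010652434, 'fy': 445.3698010652434, 'cx': 285.11764240882565, 'cy': 207.593697323746, 'distortion': array([-0.0916102,  0.       ,  0.       ,  0.       ,  0.       ]), 'pose': array([[-9.69638514e-01,  1.50927634e-01, -1.92411023e-01,
         3.73234517e+02],
       [-2.44511794e-01, -6.10885916e-01,  7.53015524e-01,
         8.09590841e+02],
       [-3.89033235e-03,  7.77199619e-01,  6.29242098e-01,
         6.40094639e+02],
       [ 0.00000000e+00,  0.00000000e+00,  0.00000000e+00,
         1.00000000e+00]])}
top {'fx': 505.72546512601355, 'fy': 505.72546512601355, 'cx': 284.0098509211831, 'cy': 217.2155665762159, 'distortion': array([-0.07218125,  0.        ,  0.        ,  0.        ,  0.        ]), 'pose': array([[-2.30356070e-02,  9.98307049e-01, -5.34078370e-02,
         4.74830812e+02],
       [-9.99603026e-01, -2.38665227e-02, -1.49726213e-02,
         6.00420297e+01],
       [-1.62219327e-02,  5.30417321e-02,  9.98460527e-01,
         1.39624657e+03],
       [ 0.00000000e+00,  0.00000000e+00,  0.00000000e+00,
         1.00000000e+00]])}
```

View pics/side0.png

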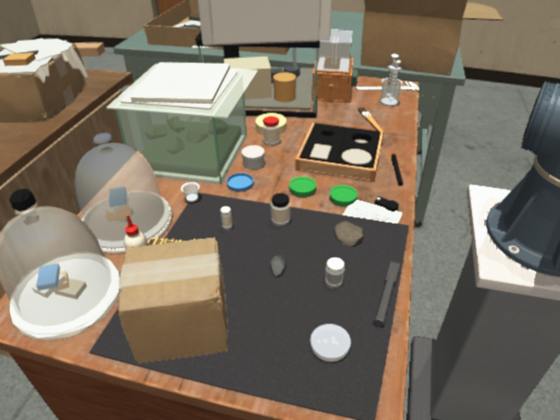

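View pics/top0.png

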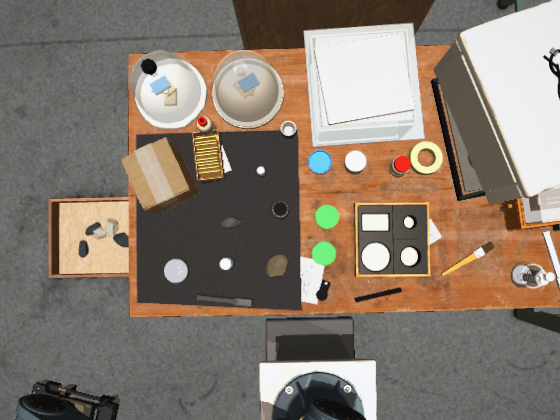

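The top picture shows the jar (280,210), vial (261,170), dish (176,271), stone (231,223), big stone (277,265) and small jar (226,264). The tray is at (392,240), with the stone recess (375,222), small well (410,222), larger well (410,256) and dish recess (376,257). The arm is out of view at lower left.

```bash
cat > h.py <<'E'
import numpy as np, cv2
from workcell import bot, read_camera, camera_params
P={n:camera_params(n) for n in("side","top")}
def K(p): return np.array([[p["fx"],0,p["cx"]],[0,p["fy"],p["cy"]],[0,0,1]])
def p2w(n,uv,z):
    p=P[n]; u=cv2.undistortPoints(np.array(uv,float).reshape(-1,1,2),K(p),p["distortion"]).reshape(-1,2)
    d=np.c_[u[:,0],-u[:,1],-np.ones(len(u))]@p["pose"][:3,:3].T; o=p["pose"][:3,3]
    return o+d*((z-o[2])/d[:,2])[:,None]
def w2p(n,X):
    p=P[n]; X=np.array(X,float).reshape(-1,3); c=(X-p["pose"][:3,3])@p["pose"][:3,:3]
    c=c*[1,-1,-1]
    return cv2.projectPoints(c,np.zeros(3),np.zeros(3),K(p),p["distortion"])[0].reshape(-1,2)
def crop(im,x0,y0,x1,y1,s): return cv2.resize(im[y0:y1,x0:x1],None,fx=s,fy=s,interpolation=cv2.INTER_CUBIC)
E
python3 - <<'E'
from h import *
im=cv2.imread("pics/top0.png")
cv2.imwrite("pics/tray.png",crop(im,345,195,445,285,6))
cv2.imwrite("pics/mat.png",crop(im,130,140,310,290,4))
s=cv2.imread("pics/side0.png")
cv2.imwrite("pics/smat.png",crop(s,170,110,420,380,3)[:,:750] if 0 else crop(s,200,180,400,370,3))
cv2.imwrite("pics/stray.png",crop(s,290,110,400,190,6))
E
```

```text
(no output)
```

View pics/tray.png

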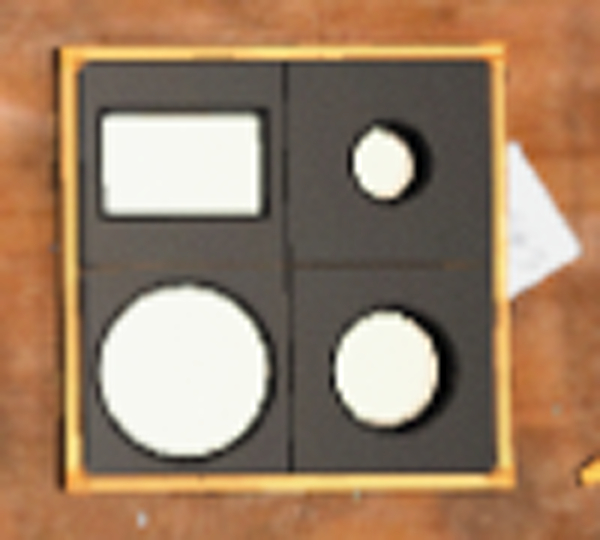

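View pics/mat.png

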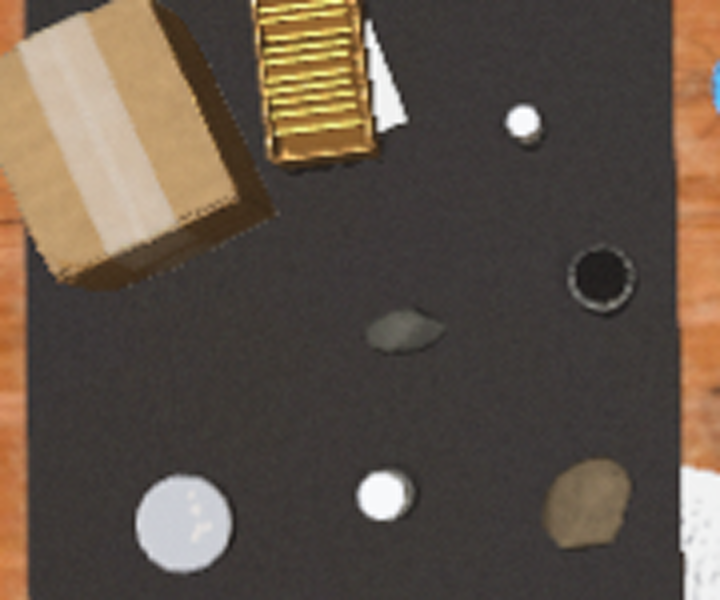

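View pics/smat.png

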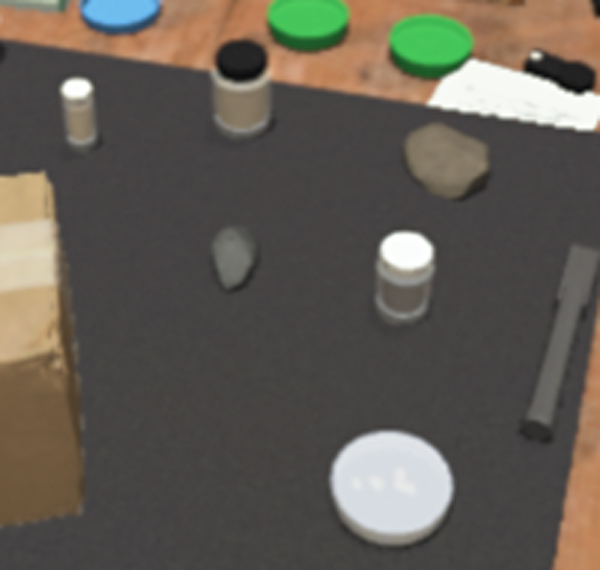

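View pics/stray.png

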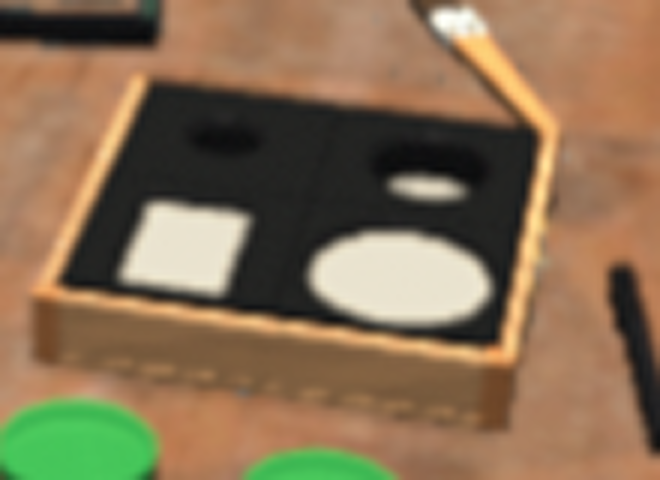

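The tray crop shows the layout: stone recess top-left (long side along world y), vial well top-right, dish recess bottom-left, jar well bottom-right. On the mat every object stands free.

```bash
python3 - <<'E'
from h import *
np.set_printoptions(precision=1,suppress=True)
t=cv2.imread("pics/top0.png"); s=cv2.imread("pics/side0.png")
# tray corners (foam, inner) and gaps by eye in the crop
f=lambda a,s,x,y:(np.array(a,float)+.5)/s-.5+[x,y]
out=p2w("top",f([(62,47),(505,43),(515,490),(68,492)],6,345,195),35);print("rim",out,out.mean(0))
g=p2w("top",f([(288,264)],6,345,195),38);print("gap centre",g)
print("rimside",(o:=p2w("side",f([(140,78),(556,130),(505,352),(35,292)],6,290,110),35)),o.mean(0))
v=out[1]-out[0];print("yaw from top edge",np.degrees(np.arctan2(v[0],-v[1])), "bottom",np.degrees(np.arctan2(*( (out[2]-out[3])[:2]*[1,-1]))))
g=cv2.cvtColor(t,cv2.COLOR_BGR2GRAY)
up=cv2.resize(g[195:285,345:445],None,fx=6,fy=6,interpolation=cv2.INTER_CUBIC)
m=(up>150).astype(np.uint8); m[:,500:]=0
n,l,st,c=cv2.connectedComponentsWithStats(m)
for i in range(1,n):
    if 1500<st[i,4]<60000:
        cs=max(cv2.findContours((l==i).astype(np.uint8),0,1)[0],key=len); r=cv2.minAreaRect(cs)
        for z in(14,32): print(c[i],st[i],r[2],"z",z,p2w("top",f([c[i]],6,345,195),z)[0,:2])
def comp(im,box,lo,hi,inv=0,n_="top",zs=(0,)):
    x0,y0,x1,y1=box; k=4
    G=cv2.cvtColor(im,cv2.COLOR_BGR2GRAY)
    u=cv2.resize(G[y0:y1,x0:x1],None,fx=k,fy=k,interpolation=cv2.INTER_CUBIC)
    m=((u>lo)&(u<hi)).astype(np.uint8)
    n,l,st,c=cv2.connectedComponentsWithStats(m); i=1+np.argmax(st[1:,4])
    cs=max(cv2.findContours((l==i).astype(np.uint8),0,1)[0],key=len); r=cv2.minAreaRect(cs)
    px=f([c[i]],k,x0,y0)
    print(n_,px,st[i]/[4,4,4,4,16],"rect",r,[p2w(n_,px,z)[0,:2] for z in zs])
    w=p2w(n_,f(cs.reshape(-1,2),k,x0,y0),zs[0])[:,:2].astype(np.float32); print("   world rect",cv2.minAreaRect(w), cv2.minEnclosingCircle(w))
print("dish");comp(t,(160,255,195,290),120,256,zs=(19.5,))
print("vial cap");comp(t,(250,160,275,182),140,256,zs=(53.5,))
print("stone");comp(t,(212,208,250,238),70,256,zs=(12,))
print("jar ring top");comp(t,(266,195,295,225),75,256,zs=(65.5,60)); 
print("jar lid");comp(t,(272,202,290,218),-1,40,zs=(65.5,))
print("big stone");comp(t,(262,250,293,282),75,256,zs=(12,))
print("sj");comp(t,(214,252,240,276),120,256,zs=(53.5,))
print("side dish");comp(s,(305,320,360,365),120,256,n_="side",zs=(14,))
print("side vial cap");comp(s,(215,200,240,218),190,256,n_="side",zs=(50,))
print("side lid");comp(s,(265,190,300,206),-1,40,n_="side",zs=(62,))
print("side stone");comp(s,(265,250,290,280),80,256,n_="side",zs=(12,))
E
```

```text
rim [[ 583.  -111.7   35. ]
 [ 580.2 -311.8   35. ]
 [ 379.5 -309.    35. ]
 [ 383.8 -108.5   35. ]] [ 481.6 -210.3   35. ]
gap centre [[ 483.1 -209.6   38. ]]
rimside [[ 575.4 -305.2   35. ]
 [ 379.9 -303.4   35. ]
 [ 386.2 -113.7   35. ]
 [ 581.2 -111.1   35. ]] [ 480.7 -208.4   35. ]
yaw from top edge -0.8266231184035299 bottom -1.2181258111742466
[246.1 270.9] [   62    40   438   455 18832] 89.45304107666016 z 14 [ 480.6 -195.1]
[246.1 270.9] [   62    40   438   455 18832] 89.45304107666016 z 32 [ 480.5 -191.8]
[180.7 164. ] [  102   115   158   100 15477] 90.0 z 14 [ 530.  -166.9]
[180.7 164. ] [  102   115   158   100 15477] 90.0 z 32 [ 529.3 -163.9]
[382.2 164. ] [ 354  129   58   69 3000] 45.0 z 14 [ 527.8 -259. ]
[382.2 164. ] [ 354  129   58   69 3000] 45.0 z 32 [ 527.1 -254.9]
[183.4 370.8] [  100   286   168   169 22220] 90.0 z 14 [ 435.9 -165.1]
[183.4 370.8] [  100   286   168   169 22220] 90.0 z 32 [ 436.4 -162.2]
[385.4 368.7] [ 336  313  101  112 8904] 90.0 z 14 [ 434.6 -257.3]
[385.4 368.7] [ 336  313  101  112 8904] 90.0 z 32 [ 435.1 -253.2]
dish
top [[175.3 270.
[... 2918 characters left out ...]
9892578), 11.095873832702637)
side lid
side [[280. 200.]] [  7.8   4.5  15.5  11.5 149.2] rect ((61.5, 40.5), (45.0, 61.0), 90.0) [array([566.8,  95.6])]
   world rect ((567.0152587890625, 94.58903503417969), (32.22632598876953, 38.556617736816406), 13.874178886413574) ((566.7702026367188, 95.44631958007812), 20.86470603942871)
side stone
side [[277.  264.5]] [  5.5   5.5  14.   20.2 202.9] rect ((52.30000686645508, 59.399993896484375), (75.57842254638672, 55.3398551940918), 71.56504821777344) [array([537.7, 231.7])]
   world rect ((536.1694946289062, 231.51809692382812), (26.902549743652344, 52.12300109863281), 26.330556869506836) ((539.0374755859375, 233.12083435058594), 26.66017723083496)
```

```bash
cat >> h.py <<'E'
def go(x,y,z,yaw=None):
    from scipy.spatial.transform import Rotation as R
    s=bot.get_state(); r=R.from_euler("xyz",s["tool_rot"],degrees=True)
    d=np.array([x,y,z])-s["position"]
    print("t",s["clock"],"pos",s["position"].round(1),"rot",s["tool_rot"].round(1),"open",round(s["opening"],1),"F",s["force"].round(1))
    dt=r.inv().apply(d); print("shift tool mm",dt.round(1),"rows>=",np.ceil(np.linalg.norm(dt)/62))
E
python3 - <<'E'
from h import *
im=cv2.imread("pics/top0.png")
a=crop(im,205,203,255,243,10); cv2.imwrite("pics/st1.png",cv2.convertScaleAbs(a,alpha=2.5,beta=-90))
s=cv2.imread("pics/side0.png"); b=crop(s,260,245,295,285,12); cv2.imwrite("pics/st2.png",cv2.convertScaleAbs(b,alpha=2,beta=-60))
go(409.5,381,100)
E
```

```text
t 0.1 pos [133.2 533.3 218.2] rot [-179.9   -0.   166. ] open 92.7 F [-0.5 -0.3  0.6]
shift tool mm [-305.   -80.7  118.2] rows>= 6.0
```

View pics/st1.png

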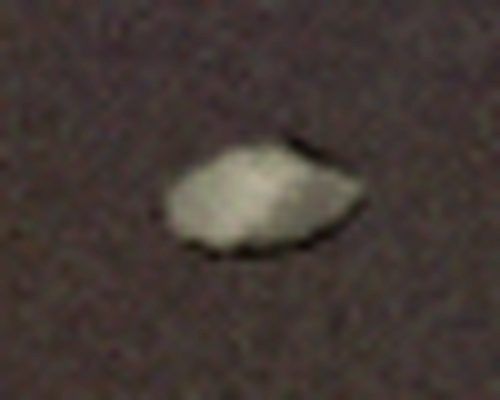

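View pics/st2.png

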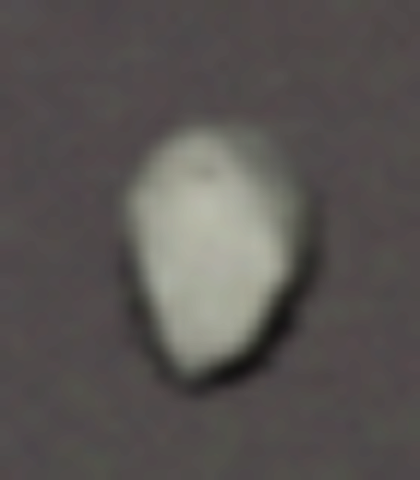

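The stone's long axis runs from (165,215) to (365,185) in the enlarged crop, so its yaw is about 9°. I'll take the dish first.

>>> arm_command --commands '[[[0,0,0],[-0.0436,-0.0115,0.0169],0],[[0,0,0],[-0.0436,-0.0115,0.0169],0],[[0,0,0],[-0.0436,-0.0115,0.0169],0],[[0,0,0],[-0.0436,-0.0115,0.0169],0],[[0,0,0],[-0.0436,-0.0115,0.0169],0],[[0,0,0],[-0.0436,-0.0115,0.0169],0],[[0,0,0],[-0.0436,-0.0115,0.0169],0],[[0,0,0],[0,0,0],0]]' --force 10

```text
clock: 1.1
position: [411.3, 379.7, 98.8]
tool_rot: [-179.9, -0.1, 165.8]
force: [-0.0, 0.2, -0.0]
opening: 93.2
```

```bash
python3 - <<'E'
from h import *
go(409.5,381,12)
for n in("top","side"):
    im=read_camera(n); p=w2p(n,[409.5,381,60])[0].astype(int); x,y=max(p[0]-60,0),max(p[1]-50,0)
    cv2.imwrite(f"pics/d1{n}.png",crop(im,x,y,x+120,y+110,5))
E
```

```text
t 1.1 pos [411.3 379.7  98.8] rot [-1.799e+02 -1.000e-01  1.658e+02] open 93.2 F [-0.   0.2 -0. ]
shift tool mm [ 2.   1.  86.8] rows>= 2.0
```

View pics/d1side.png

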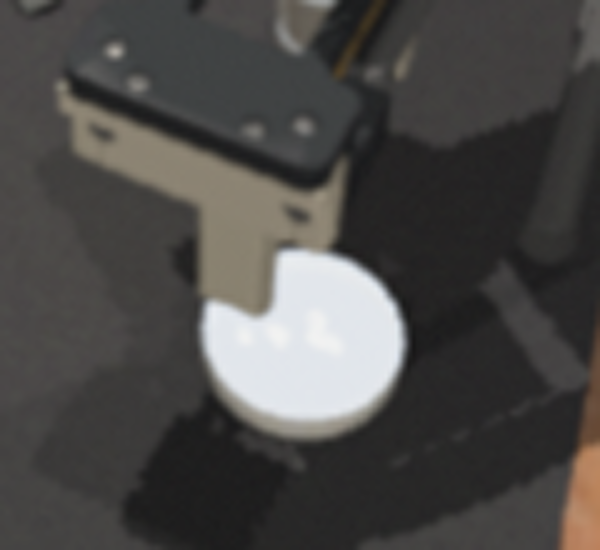

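View pics/d1top.png

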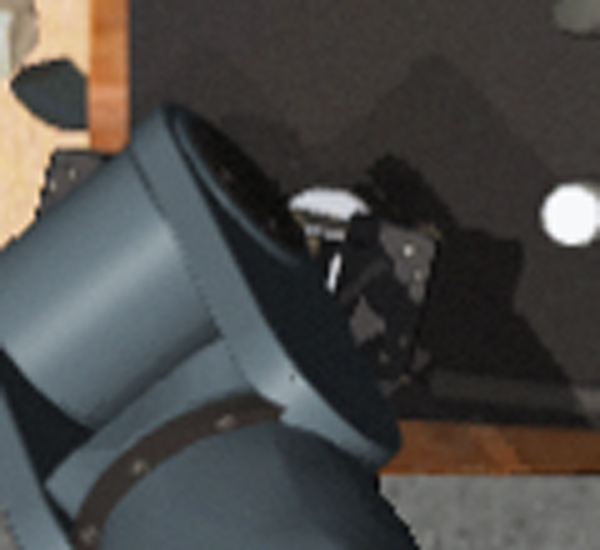

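The side view shows the jaws over the dish, with the near finger at (235,260) in the crop and the dish between the fingers. Going down.

>>> arm_command --commands '[[[0,0,0],[0.001,0.0005,0.03],0],[[0,0,0],[0.001,0.0005,0.03],0],[[0,0,0],[0,0,0.02],0],[[0,0,0],[0,0,0.007],0],[[0,0,0],[0,0,0],0]]'

```text
clock: 1.82
position: [407.8, 383.5, 13.7]
tool_rot: [180.0, 0.0, 166.0]
force: [-0.6, -0.7, -0.6]
opening: 93.2
```

```bash
python3 - <<'E'
from h import *
go(409.5,381,12)
n="side"
im=read_camera(n); cv2.imwrite(f"pics/d2.png",crop(im,270,270,390,380,5))
E
```

```text
t 1.825 pos [407.8 383.5  13.7] rot [180.   0. 166.] open 93.2 F [-0.6 -0.7 -0.6]
shift tool mm [-2.3 -2.   1.7] rows>= 1.0
```

View pics/d2.png

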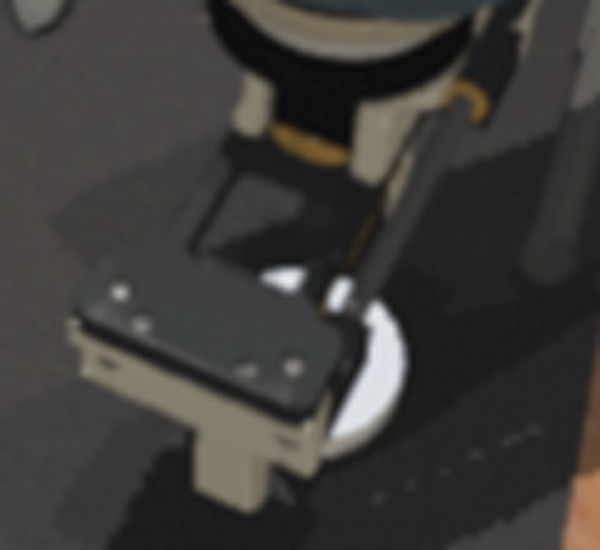

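The near finger now stands just clear of the dish's near side at (240,480). I'll make a small correction and close.

>>> arm_command --commands '[[[0,0,0],[-0.002,-0.002,0.0015],0],[[0,0,0],[0,0,0],60],[[0,0,0],[0,0,0],100],[[0,0,0],[0,0,0],160],[[0,0,0],[0,0,0],255],[[0,0,0],[0,0,0],255],[[0,0,0],[0,0,0],255]]' --force 10

```text
clock: 2.75
position: [409.7, 380.6, 11.9]
tool_rot: [180.0, 0.0, 166.0]
force: [0.0, -0.7, 0.4]
opening: 63.3
```

```bash
python3 - <<'E'
from h import *
go(409.5,381,12)
n="side"
im=read_camera(n); cv2.imwrite(f"pics/d3.png",crop(im,270,270,390,380,5))
E
```

```text
t 2.75 pos [409.7 380.6  11.9] rot [180.   0. 166.] open 63.3 F [ 0.  -0.7  0.4]
shift tool mm [ 0.3  0.4 -0.1] rows>= 1.0
```

View pics/d3.png

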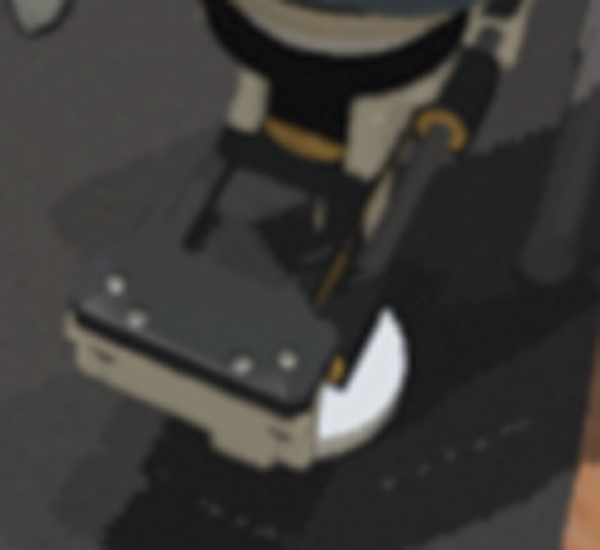

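Opening is 63.3 mm, so the dish is held. Lifting.

>>> arm_command --commands '[[[0,0,0],[0,0,-0.005],255],[[0,0,0],[0,0,-0.015],255],[[0,0,0],[0,0,-0.03],255],[[0,0,0],[0,0,-0.03],255],[[0,0,0],[0,0,-0.02],255],[[0,0,0],[0,0,0],255]]'

```text
clock: 3.55
position: [410.3, 381.1, 113.9]
tool_rot: [179.8, 0.1, 166.0]
force: [0.1, -0.1, -0.1]
opening: 63.7
```

```bash
python3 - <<'E'
from h import *
go(436.3,-162.2,112)
n="side"
im=read_camera(n); cv2.imwrite(f"pics/d4.png",crop(im,270,250,390,360,5))
E
```

```text
t 3.55 pos [410.3 381.1 113.9] rot [1.798e+02 1.000e-01 1.660e+02] open 63.7 F [ 0.1 -0.1 -0.1]
shift tool mm [-156.9 -520.9    0.7] rows>= 9.0
```

View pics/d4.png

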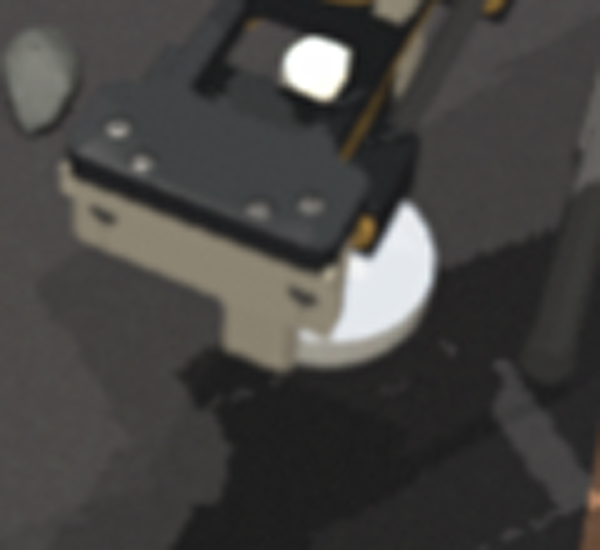

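The dish hangs level between the pads, with its rim at (390,300). Carrying it to the tray.

>>> arm_command --commands '[[[0,0,0],[-0.006,-0.02,0],255],[[0,0,0],[-0.012,-0.04,0],255],[[0,0,0],[-0.0151,-0.05,0],255],[[0,0,0],[-0.0151,-0.05,0],255],[[0,0,0],[-0.0151,-0.05,0],255],[[0,0,0],[-0.0151,-0.05,0],255],[[0,0,0],[-0.0151,-0.05,0],255],[[0,0,0],[-0.0151,-0.05,0],255]]'

```text
clock: 4.6
position: [426.4, 2.7, 111.2]
tool_rot: [-180.0, -0.1, 166.0]
force: [0.9, -1.0, -1.4]
opening: 63.6
```

>>> arm_command --commands '[[[0,0,0],[-0.0151,-0.05,0],255],[[0,0,0],[-0.0151,-0.05,0],255],[[0,0,0],[-0.012,-0.04,0],255],[[0,0,0],[-0.006,-0.021,0],255],[[0,0,0],[0,0,0],255],[[0,0,0],[0,0,0],255]]'

```text
clock: 5.35
position: [434.6, -162.3, 111.4]
tool_rot: [180.0, -0.1, 166.0]
force: [0.2, 0.1, -0.8]
opening: 64.1
```

```bash
python3 - <<'E'
from h import *
go(436.3,-162.2,40.5)
for n in("top","side"):
    im=read_camera(n); cv2.imwrite(f"pics/d5{n}.png",crop(im,*((330,180,450,290) if n=="top" else (290,80,410,190)),5))
E
```

```text
t 5.35 pos [ 434.6 -162.3  111.4] rot [ 1.80e+02 -1.00e-01  1.66e+02] open 64.1 F [ 0.2  0.1 -0.8]
shift tool mm [-1.7  0.5 70.8] rows>= 2.0
```

View pics/d5side.png

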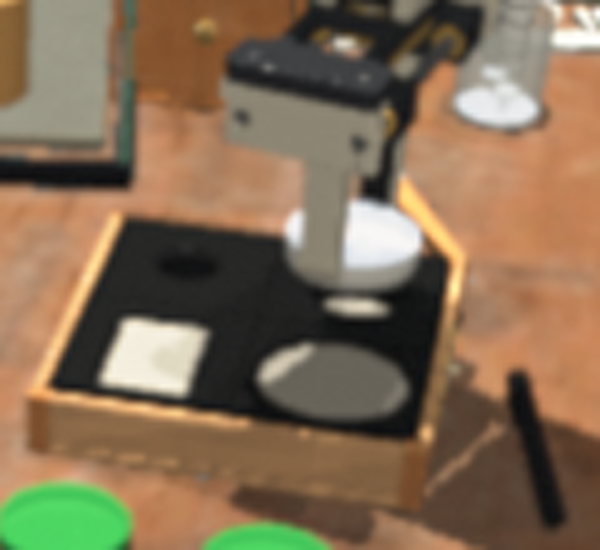

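View pics/d5top.png

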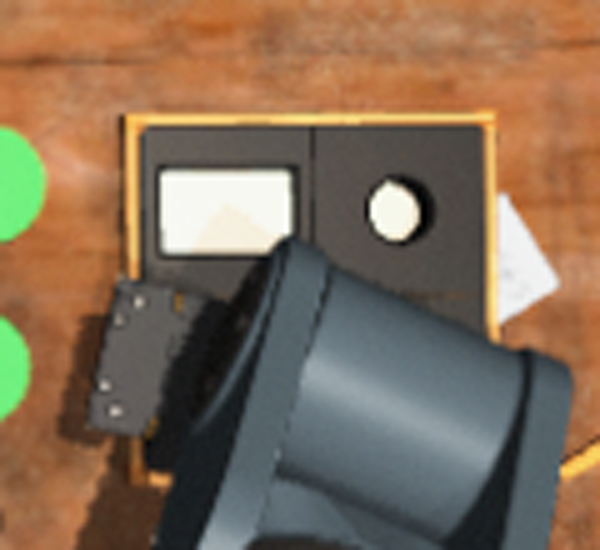

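The side view shows the dish level above its recess, the recess centred near (335,380). Lowering.

>>> arm_command --commands '[[[0,0,0],[-0.0015,0.0005,0.01],255],[[0,0,0],[0,0,0.02],255],[[0,0,0],[0,0,0.02],255],[[0,0,0],[0,0,0.01],255],[[0,0,0],[0,0,0.006],255],[[0,0,0],[0,0,0],255],[[0,0,0],[0,0,0],255]]'

```text
clock: 6.32
position: [437.3, -162.9, 46.2]
tool_rot: [-180.0, 0.0, 166.0]
force: [-0.1, -0.2, 0.2]
opening: 63.6
```

```bash
python3 - <<'E'
from h import *
go(436.3,-162.2,40.7)
n="side"
im=read_camera(n); cv2.imwrite(f"pics/d6.png",crop(im,290,80,410,190,5))
E
```

```text
t 6.325 pos [ 437.3 -162.9   46.2] rot [-180.    0.  166.] open 63.6 F [-0.1 -0.2  0.2]
shift tool mm [1.2 0.4 5.5] rows>= 1.0
```

View pics/d6.png

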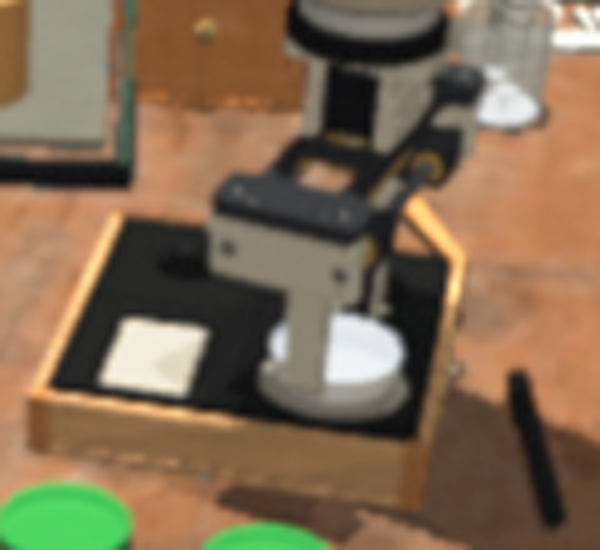

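The dish (335,350) is centred over the recess (335,385) and a little above it. Lowering the rest, then releasing.

>>> arm_command --commands '[[[0,0,0],[0.001,0.0004,0.003],255],[[0,0,0],[0,0,0.002],255],[[0,0,0],[0,0,0],255],[[0,0,0],[0,0,0],255]]'

```text
clock: 6.88
position: [436.2, -162.2, 40.8]
tool_rot: [-180.0, 0.0, 166.0]
force: [0.2, 0.6, -0.4]
opening: 63.4
```

```bash
python3 - <<'E'
from h import *
go(436.3,-162.2,40.7)
E
```

```text
t 6.875 pos [ 436.2 -162.2   40.8] rot [-180.    0.  166.] open 63.4 F [ 0.2  0.6 -0.4]
shift tool mm [-0.1  0.   0.1] rows>= 1.0
```

>>> arm_command --commands '[[[0,0,0],[0,0,0],65],[[0,0,0],[0,0,0],40],[[0,0,0],[0,0,0],30],[[0,0,0],[0,0,-0.01],30],[[0,0,0],[0,0,-0.03],30],[[0,0,0],[0,0,-0.04],30],[[0,0,10],[0,0,-0.03],0],[[0,0,10],[0,0,0],0]]'

```text
clock: 7.88
position: [437.3, -162.6, 153.7]
tool_rot: [180.0, 0.3, 145.7]
force: [-0.0, 0.2, -0.4]
opening: 92.3
```

```bash
python3 - <<'E'
from h import *
go(539,227,100)
n="side"
im=read_camera(n); cv2.imwrite(f"pics/d7.png",crop(im,290,80,410,190,5))
E
```

```text
t 7.875 pos [ 437.3 -162.6  153.7] rot [180.    0.3 145.7] open 92.3 F [-0.   0.2 -0.4]
shift tool mm [136.1 379.1  53.3] rows>= 7.0
```

View pics/d7.png

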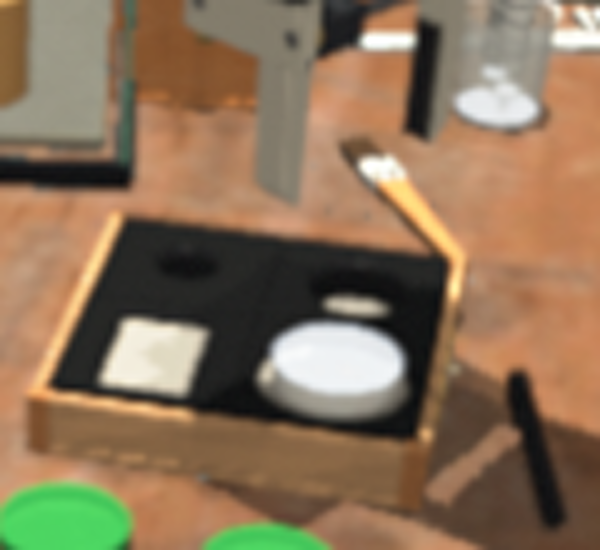

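The dish sits level in its recess at (338,365). Next the stone.

>>> arm_command --commands '[[[0,0,0],[0.017,0.0474,0],0],[[0,0,0],[0.017,0.0474,0],0],[[0,0,0],[0.017,0.0474,0],0],[[0,0,0],[0.017,0.0474,0],0],[[0,0,0],[0.017,0.0474,0],0],[[0,0,0],[0.017,0.0474,0],0],[[0,0,0],[0.017,0.0474,0],0],[[0,0,0],[0.017,0.0474,0],0]]'

```text
clock: 8.93
position: [535.7, 229.9, 151.1]
tool_rot: [-180.0, -0.0, 146.2]
force: [1.0, -0.5, 0.7]
opening: 92.9
```

>>> arm_command --commands '[[[0,0,10],[0,0,0.01],0],[[0,0,10],[0,0,0.01],0],[[0,0,9],[0,0,0.01],0],[[0,0,9],[0,0,0.01],0],[[0,0,8.7],[0,0,0.01],0],[[0,0,0],[0,0,0],0]]'

```text
clock: 9.68
position: [535.1, 228.0, 100.4]
tool_rot: [-179.9, 0.0, 99.5]
force: [-0.2, 0.5, 0.2]
opening: 92.8
```

```bash
python3 - <<'E'
from h import *
go(539,227,10.5)
for n in("top","side"):
    im=read_camera(n); cv2.imwrite(f"pics/s1{n}.png",crop(im,*((340,190,440,280) if n=="top" else (220,200,340,310)),5))
    cv2.imwrite(f"pics/s1{n}_full.png",im)
E
```

```text
t 9.675 pos [535.1 228.  100.4] rot [-179.9    0.    99.5] open 92.8 F [-0.2  0.5  0.2]
shift tool mm [-1.6  3.8 89.9] rows>= 2.0
```

View pics/s1side.png

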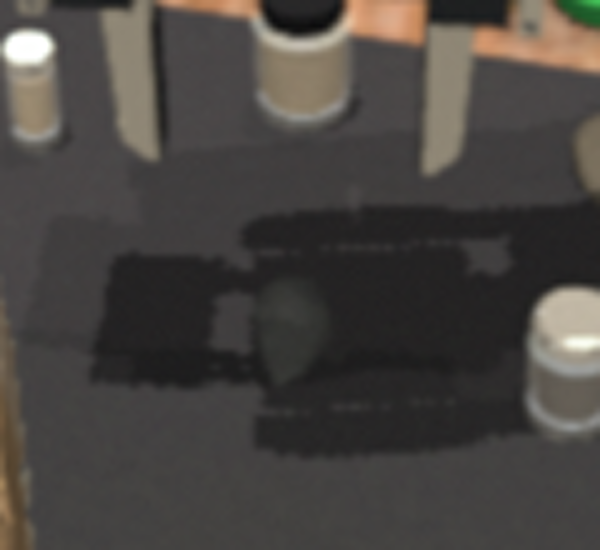

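View pics/s1top.png

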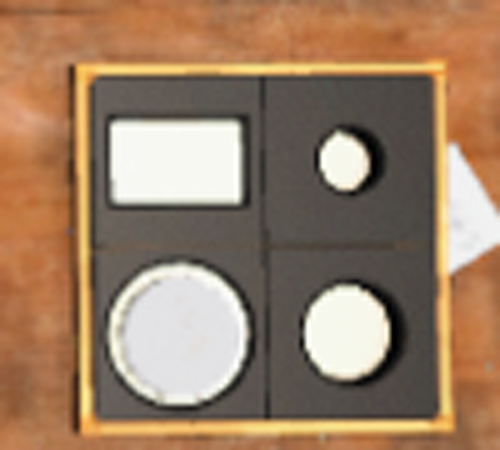

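The top view shows the dish centred in its recess at (182,335). The side view shows the fingers at (135,100) and (445,110) either side of the stone at (293,330). Going down on the stone.

>>> arm_command --commands '[[[0,0,0],[-0.0016,0.0038,0.03],0],[[0,0,0],[0,0,0.03],0],[[0,0,0],[0,0,0.02],0],[[0,0,0],[0,0,0.008],0],[[0,0,0],[0,0,0],0],[[0,0,0],[0,0,0],0]]'

```text
clock: 10.52
position: [540.2, 227.5, 13.8]
tool_rot: [179.9, -0.0, 99.3]
force: [-0.0, -1.0, 0.8]
opening: 93.2
```

```bash
python3 - <<'E'
from h import *
go(539,227,10.5)
for n in("side",):
    im=read_camera(n); cv2.imwrite(f"pics/s2{n}.png",crop(im,*((340,190,440,280) if n=="top" else (220,200,340,310)),5))
E
```

```text
t 10.525 pos [540.2 227.5  13.8] rot [179.9  -0.   99.3] open 93.2 F [-0.  -1.   0.8]
shift tool mm [-0.3 -1.3  3.3] rows>= 1.0
```

View pics/s2side.png

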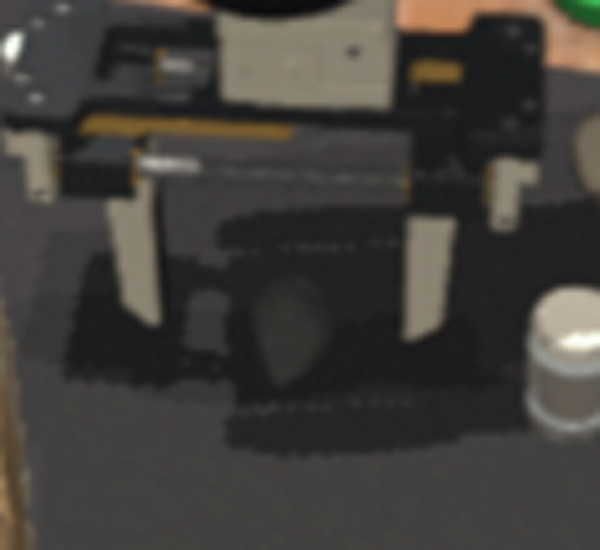

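The stone (292,328) lies midway between the fingertips (150,320) and (415,335). Closing.

>>> arm_command --commands '[[[0,0,0],[0,-0.001,0.0035],0],[[0,0,0],[0,0,0],60],[[0,0,0],[0,0,0],120],[[0,0,0],[0,0,0],160],[[0,0,0],[0,0,0],200],[[0,0,0],[0,0,0],255],[[0,0,0],[0,0,0],255],[[0,0,0],[0,0,0],255]]' --force 25

```text
clock: 11.58
position: [538.6, 227.1, 9.3]
tool_rot: [-180.0, 0.0, 99.3]
force: [-0.1, 0.3, -0.4]
opening: 29.0
```

>>> arm_command --commands '[[[0,0,0],[0,0,0],255],[[0,0,0],[0,0,-0.005],255],[[0,0,0],[0,0,-0.015],255],[[0,0,0],[0,0,-0.03],255],[[0,0,0],[0,0,-0.03],255],[[0,0,0],[0,0,-0.02],255],[[0,0,0],[0,0,0],255]]'

```text
clock: 12.45
position: [539.6, 227.4, 111.5]
tool_rot: [179.8, -0.0, 99.3]
force: [-0.8, 0.2, -1.6]
opening: 28.8
```

```bash
python3 - <<'E'
from h import *
go(529.3,-163.8,112)
for n in("side",):
    im=read_camera(n); cv2.imwrite(f"pics/s3{n}.png",crop(im,*((340,190,440,280) if n=="top" else (220,180,340,290)),5))
E
```

```text
t 12.45 pos [539.6 227.4 111.5] rot [179.8  -0.   99.3] open 28.8 F [-0.8  0.2 -1.6]
shift tool mm [-384.4  -73.2   -1. ] rows>= 7.0
```

View pics/s3side.png

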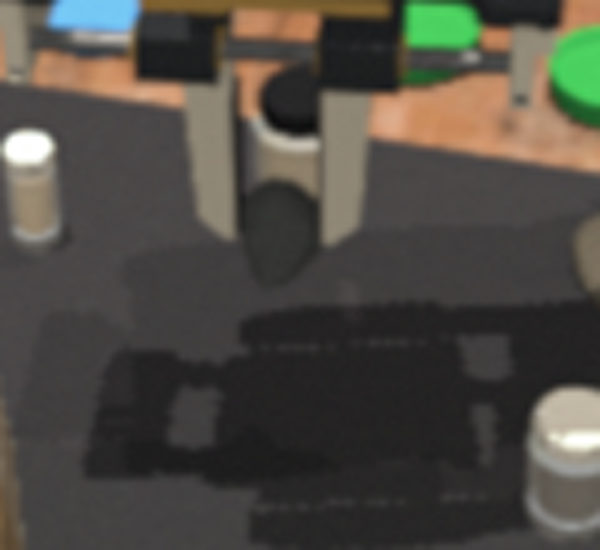

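The stone is gripped at (280,230) and lifted. Carrying it to its recess.

>>> arm_command --commands '[[[0,0,0],[-0.025,-0.0048,0],255],[[0,0,0],[-0.045,-0.0086,0],255],[[0,0,0],[-0.045,-0.0086,0],255],[[0,0,0],[-0.045,-0.0086,0],255],[[0,0,0],[-0.045,-0.0086,0],255],[[0,0,0],[-0.045,-0.0086,0],255],[[0,0,0],[-0.045,-0.0086,0],255],[[0,0,0],[-0.045,-0.0086,0],255]]'

```text
clock: 13.5
position: [528.6, -120.3, 108.4]
tool_rot: [-179.9, -0.0, 99.3]
force: [0.5, 0.2, -1.2]
opening: 28.6
```

>>> arm_command --commands '[[[0,0,0],[-0.0444,-0.0084,0],255],[[0,0,5.3],[0,0,0],255],[[0,0,5],[0,0,0],255],[[0,0,0],[0,0,0],255],[[0,0,0],[0,0,0],255]]'

```text
clock: 14.12
position: [527.9, -163.9, 108.9]
tool_rot: [-180.0, -0.0, 89.1]
force: [0.1, -0.4, -1.6]
opening: 28.7
```

```bash
python3 - <<'E'
from h import *
go(529.3,-163.8,45)
for n in("side","top"):
    im=read_camera(n); cv2.imwrite(f"pics/s4{n}.png",crop(im,*((340,190,440,280) if n=="top" else (270,80,390,190)),5))
E
```

```text
t 14.125 pos [ 527.9 -163.9  108.9] rot [-180.    -0.    89.1] open 28.7 F [ 0.1 -0.4 -1.6]
shift tool mm [ 0.1  1.4 63.9] rows>= 2.0
```

View pics/s4side.png

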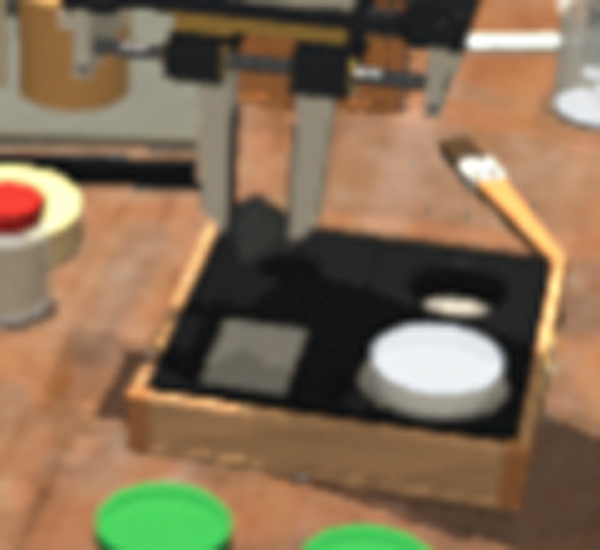

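The stone (260,230) hangs above its recess (255,355). Lowering to just above the foam.

>>> arm_command --commands '[[[0,0,0],[0,0.0014,0.01],255],[[0,0,0],[0,0,0.02],255],[[0,0,0],[0,0,0.02],255],[[0,0,0],[0,0,0.01],255],[[0,0,0],[0,0,0],255],[[0,0,0],[0,0,0],255]]'

```text
clock: 14.98
position: [529.9, -164.3, 49.9]
tool_rot: [180.0, 0.0, 89.0]
force: [-0.4, -0.9, -1.9]
opening: 28.6
```

```bash
python3 - <<'E'
from h import *
go(529.3,-163.8,39.2)
for n in("side","top"):
    im=read_camera(n); cv2.imwrite(f"pics/s5{n}.png",crop(im,*((340,190,440,280) if n=="top" else (280,90,380,190)),6))
E
```

```text
t 14.975 pos [ 529.9 -164.3   49.9] rot [180.   0.  89.] open 28.6 F [-0.4 -0.9 -1.9]
shift tool mm [ 0.4 -0.7 10.7] rows>= 1.0
```

View pics/s5side.png

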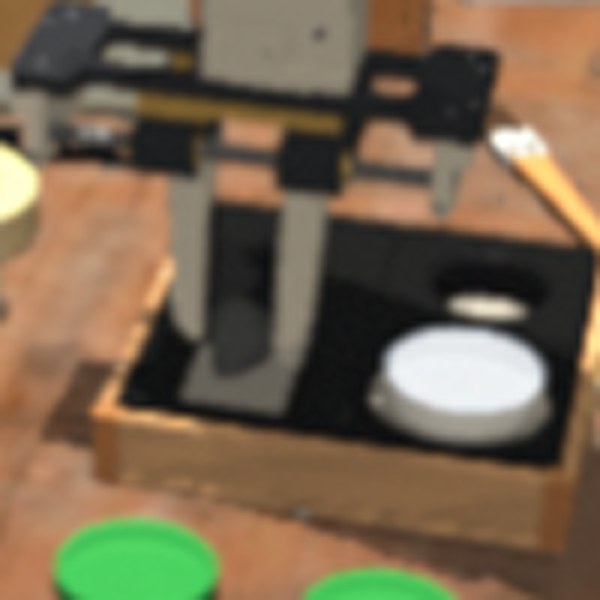

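View pics/s5top.png

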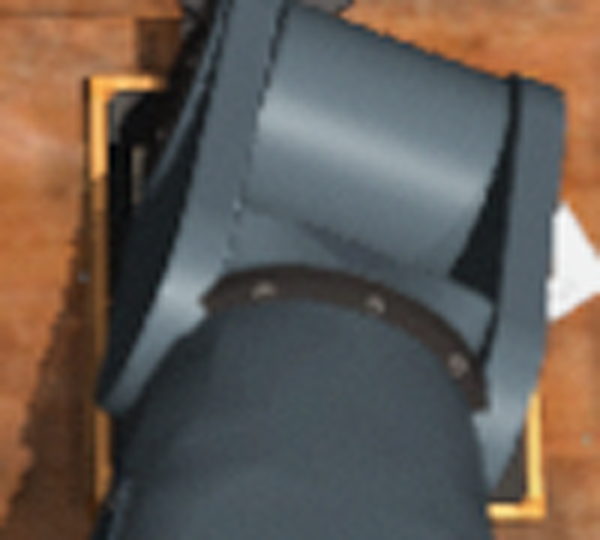

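```bash
python3 - <<'E'
from h import *
for X in([529.9,-164.3+28,44],[529.9,-164.3+28,54],[529.3,-129,32],[529.9,-164.3-28,54],[529.9,-164.3,64]): print(X,((w2p("side",X)[0]+.5-[280,90])*6-.5).round())
E
```

```text
[529.9, -136.3, 44] [228. 378.]
[529.9, -136.3, 54] [229. 358.]
[529.3, -129, 32] [225. 412.]
[529.9, -192.3, 54] [253. 292.]
[529.9, -164.3, 64] [243. 304.]
```

The predicted near end of the stone (228,378) matches what I see (235,376), so it is centred. Lowering the last 10.5 mm.

>>> arm_command --commands '[[[0,0,0],[0,-0.0006,0.005],255],[[0,0,0],[0,0,0.004],255],[[0,0,0],[0,0,0.001],255],[[0,0,0],[0,0,0],255],[[0,0,0],[0,0,0],255]]'

```text
clock: 15.7
position: [529.0, -164.2, 39.4]
tool_rot: [180.0, 0.0, 89.0]
force: [0.5, -0.3, -0.7]
opening: 28.7
```

```bash
python3 - <<'E'
from h import *
go(529.3,-163.8,39.2)
for n in("side",):
    im=read_camera(n); cv2.imwrite(f"pics/s6{n}.png",crop(im,*((340,190,440,280) if n=="top" else (280,90,380,190)),6))
E
```

```text
t 15.7 pos [ 529.  -164.2   39.4] rot [180.   0.  89.] open 28.7 F [ 0.5 -0.3 -0.7]
shift tool mm [0.4 0.3 0.2] rows>= 1.0
```

View pics/s6side.png

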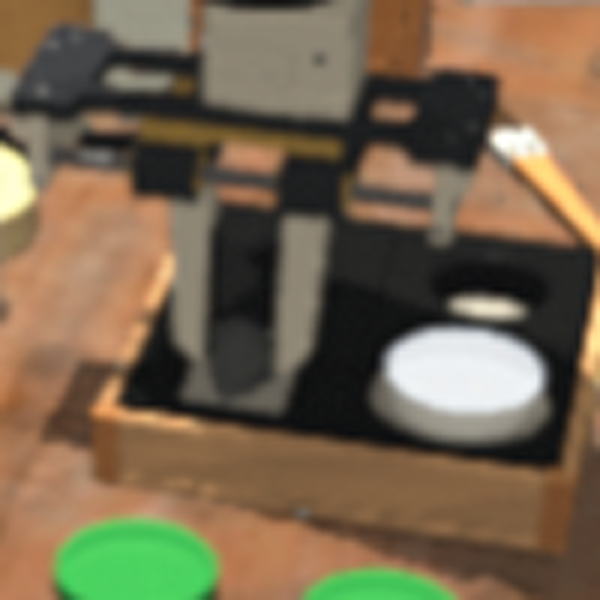

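The stone (240,355) is in the recess. Releasing and retreating.

>>> arm_command --commands '[[[0,0,0],[0,0,0],160],[[0,0,0],[0,0,0],140],[[0,0,0],[0,0,0],130],[[0,0,0],[0,0,-0.01],130],[[0,0,0],[0,0,-0.03],130],[[0,0,0],[0,0,-0.04],100],[[0,0,0],[0,0,-0.04],0],[[0,0,0],[0,0,-0.02],0]]'

```text
clock: 16.75
position: [529.6, -164.3, 182.3]
tool_rot: [179.8, 0.1, 89.0]
force: [-0.9, 0.4, -0.1]
opening: 71.0
```

```bash
python3 - <<'E'
from h import *
go(569,91.5,150)
for n in("side",):
    im=read_camera(n); cv2.imwrite(f"pics/s7{n}.png",crop(im,*((340,190,440,280) if n=="top" else (280,90,380,190)),6))
E
```

```text
t 16.75 pos [ 529.6 -164.3  182.3] rot [1.798e+02 1.000e-01 8.900e+01] open 71.0 F [-0.9  0.4 -0.1]
shift tool mm [256.5  34.7  32.1] rows>= 5.0
```

View pics/s7side.png

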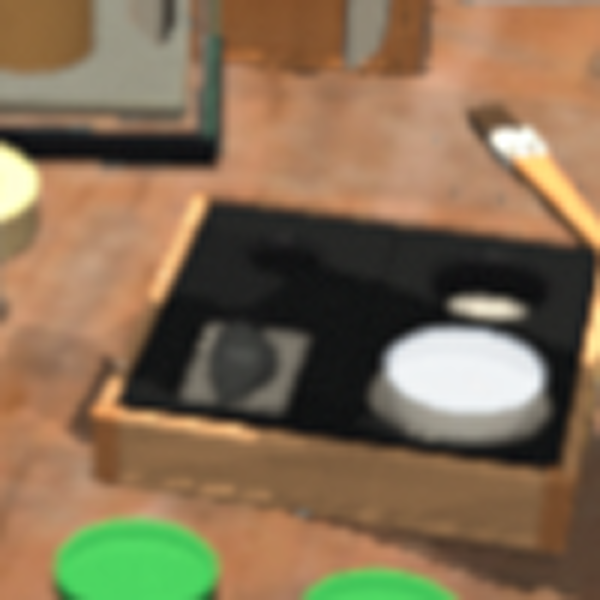

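The stone lies flat in its recess at (243,360), clear of the edges. Next the jar.

>>> arm_command --commands '[[[0,0,0],[0.0428,0.0058,0.004],0],[[0,0,0],[0.0428,0.0058,0.004],0],[[0,0,0],[0.0428,0.0058,0.008],0],[[0,0,0],[0.0428,0.0058,0.008],0],[[0,0,0],[0.0428,0.0058,0.008],0],[[0,0,0],[0.0428,0.0058,0.008],0],[[0,0,0],[0,0,0.02],0],[[0,0,0],[0,0,0],0]]'

```text
clock: 17.8
position: [567.4, 92.2, 118.1]
tool_rot: [-179.8, 0.0, 89.0]
force: [0.3, -0.9, 0.7]
opening: 93.1
```

```bash
python3 - <<'E'
from h import *
go(569,91.5,36)
for n in("side",):
    im=read_camera(n); cv2.imwrite(f"pics/j1{n}.png",crop(im,*((340,190,440,280) if n=="top" else (220,130,340,240)),5))
E
```

```text
t 17.8 pos [567.4  92.2 118.1] rot [-179.8    0.    89. ] open 93.1 F [ 0.3 -0.9  0.7]
shift tool mm [-0.7  1.9 82.1] rows>= 2.0
```

View pics/j1side.png

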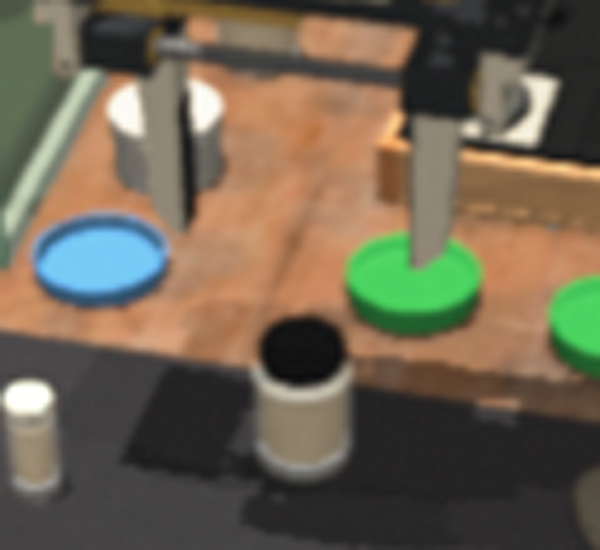

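The jar (302,400) sits between the fingers. The lid is narrower than the body, so I'll grip the body, with tips at z about 32.

>>> arm_command --commands '[[[0,0,0],[-0.0007,0.0016,0.025],0],[[0,0,0],[0,0,0.03],0],[[0,0,0],[0,0,0.02],0],[[0,0,0],[0,0,0.008],0],[[0,0,0],[0,0,0],0],[[0,0,0],[0,0,0],0]]'

```text
clock: 18.6
position: [570.6, 91.2, 37.4]
tool_rot: [179.9, -0.0, 89.0]
force: [0.6, -0.3, -0.0]
opening: 92.8
```

```bash
python3 - <<'E'
from h import *
go(569,91.5,33)
for n in("side",):
    im=read_camera(n); cv2.imwrite(f"pics/j2{n}.png",crop(im,*((340,190,440,280) if n=="top" else (220,130,340,240)),5))
E
```

```text
t 18.6 pos [570.6  91.2  37.4] rot [179.9  -0.   89. ] open 92.8 F [ 0.6 -0.3 -0. ]
shift tool mm [ 0.3 -1.6  4.4] rows>= 1.0
```

View pics/j2side.png

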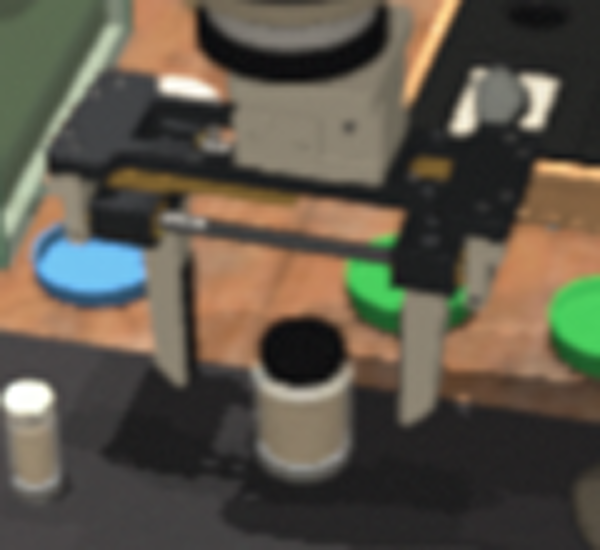

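The tip midpoint (295,402) coincides with the jar's axis at that height (302,402). Closing.

>>> arm_command --commands '[[[0,0,0],[0.0003,-0.0012,0.004],0],[[0,0,0],[0,0,0],60],[[0,0,0],[0,0,0],100],[[0,0,0],[0,0,0],130],[[0,0,0],[0,0,0],170],[[0,0,0],[0,0,0],255],[[0,0,0],[0,0,0],255],[[0,0,0],[0,0,0],255]]' --force 20

```text
clock: 19.65
position: [568.8, 91.6, 32.3]
tool_rot: [180.0, 0.0, 89.0]
force: [-1.1, 0.2, 0.3]
opening: 41.8
```

>>> arm_command --commands '[[[0,0,0],[0,0,0],255],[[0,0,0],[0,0,-0.005],255],[[0,0,0],[0,0,-0.015],255],[[0,0,0],[0,0,-0.03],255],[[0,0,0],[0,0,-0.03],255],[[0,0,0],[0,0,-0.02],255],[[0,0,0],[0,0,0],255]]'

```text
clock: 20.52
position: [569.7, 91.7, 134.4]
tool_rot: [179.8, -0.0, 89.0]
force: [0.5, -0.2, -1.3]
opening: 41.8
```

```bash
python3 - <<'E'
from h import *
go(434.7,-255.2,130)
for n in("side",):
    im=read_camera(n); cv2.imwrite(f"pics/j3{n}.png",crop(im,*((340,190,440,280) if n=="top" else (220,110,340,220)),5))
E
```

```text
t 20.525 pos [569.7  91.7 134.4] rot [179.8  -0.   89. ] open 41.8 F [ 0.5 -0.2 -1.3]
shift tool mm [-349.2 -128.8    3.9] rows>= 7.0
```

View pics/j3side.png

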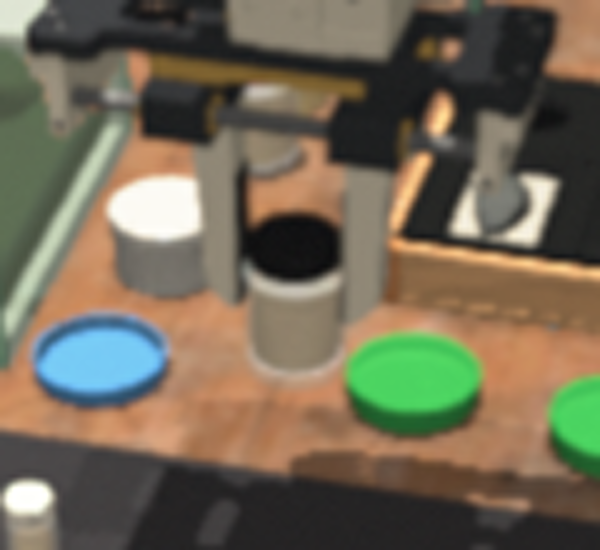

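The jar is held upright at (295,300), with 41.8 mm opening. Carrying it to its well.

>>> arm_command --commands '[[[0,0,0],[-0.02,-0.0074,0],255],[[0,0,0],[-0.045,-0.0166,0],255],[[0,0,0],[-0.045,-0.0166,0],255],[[0,0,0],[-0.045,-0.0166,0],255],[[0,0,0],[-0.045,-0.0166,0],255],[[0,0,0],[-0.045,-0.0166,0],255],[[0,0,0],[-0.045,-0.0166,0],255],[[0,0,0],[-0.035,-0.0129,0],255]]'

```text
clock: 21.58
position: [441.0, -233.1, 131.6]
tool_rot: [-179.9, -0.0, 88.9]
force: [-0.5, -0.2, -1.6]
opening: 41.8
```

>>> arm_command --commands '[[[0,0,0],[-0.0242,-0.0089,0],255],[[0,0,0],[0,0,0],255],[[0,0,0],[0,0,0.02],255],[[0,0,0],[0,0,0.02],255],[[0,0,0],[0,0,0],255],[[0,0,0],[0,0,0],255]]'

```text
clock: 22.32
position: [433.9, -255.0, 92.8]
tool_rot: [180.0, 0.0, 89.0]
force: [-0.5, -0.1, -0.4]
opening: 41.6
```

```bash
python3 - <<'E'
from h import *
go(434.7,-255.2,43.5)
im=read_camera("side"); cv2.imwrite(f"pics/j4.png",crop(im,290,70,390,170,6))
E
```

```text
t 22.325 pos [ 433.9 -255.    92.8] rot [180.   0.  89.] open 41.6 F [-0.5 -0.1 -0.4]
shift tool mm [-0.2  0.8 49.3] rows>= 1.0
```

View pics/j4.png

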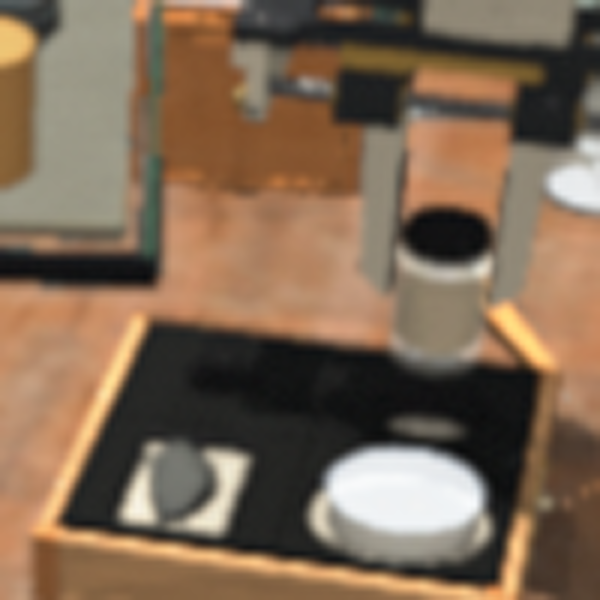

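The jar base (440,360) is above the well, whose floor shows at (428,428). Lowering in steps.

>>> arm_command --commands '[[[0,0,0],[0,0.0008,0.01],255],[[0,0,0],[0,0,0.01],255],[[0,0,0],[0,0,0.008],255],[[0,0,0],[0,0,0.006],255],[[0,0,0],[0,0,0],255],[[0,0,0],[0,0,0],255]]'

```text
clock: 23.12
position: [434.6, -255.3, 58.5]
tool_rot: [180.0, 0.0, 89.0]
force: [0.2, -0.2, -0.6]
opening: 41.5
```

```bash
python3 - <<'E'
from h import *
go(434.7,-255.2,43.5)
im=read_camera("side"); cv2.imwrite(f"pics/j5.png",crop(im,290,70,390,170,6))
E
```

```text
t 23.125 pos [ 434.6 -255.3   58.5] rot [180.   0.  89.] open 41.5 F [ 0.2 -0.2 -0.6]
shift tool mm [ 0.2  0.  15. ] rows>= 1.0
```

View pics/j5.png

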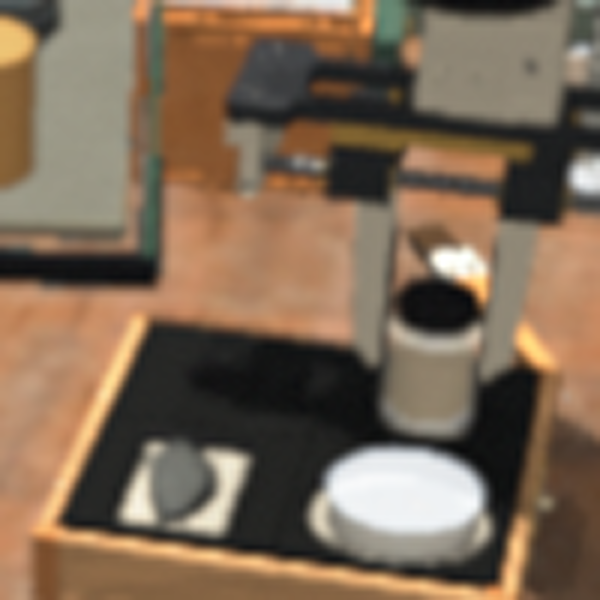

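>>> arm_command --commands '[[[0,0,0],[0,0,0.006],255],[[0,0,0],[0,0,0.005],255],[[0,0,0],[0,0,0.003],255],[[0,0,0],[0,0,0.001],255],[[0,0,0],[0,0,0],255],[[0,0,0],[0,0,0],255]]'

```text
clock: 23.92
position: [434.6, -255.3, 43.4]
tool_rot: [180.0, 0.0, 89.0]
force: [0.6, 0.4, -1.4]
opening: 41.7
```

```bash
python3 - <<'E'
from h import *
go(434.7,-255.2,43)
im=read_camera("side"); cv2.imwrite(f"pics/j6.png",crop(im,290,70,390,170,6))
E
```

```text
t 23.925 pos [ 434.6 -255.3   43.4] rot [180.   0.  89.] open 41.7 F [ 0.6  0.4 -1.4]
shift tool mm [0.1 0.1 0.4] rows>= 1.0
```

View pics/j6.png

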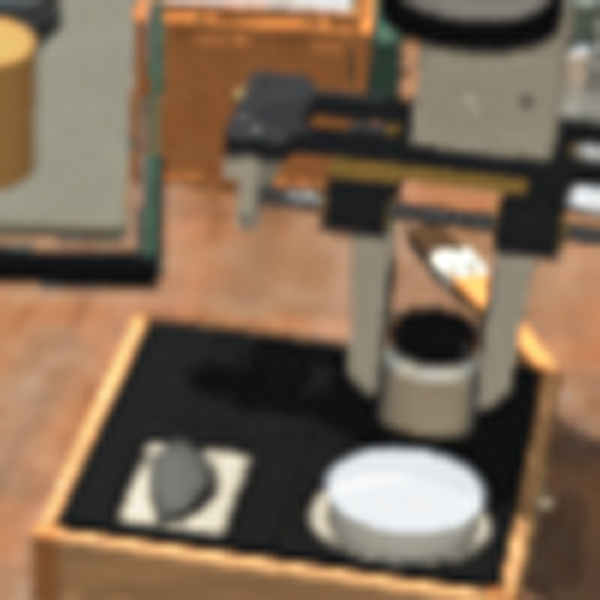

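The jar is down in its well (430,390) and the TCP is at its placing height. Releasing.

>>> arm_command --commands '[[[0,0,0],[0,0,0],120],[[0,0,0],[0,0,0],105],[[0,0,0],[0,0,0],95],[[0,0,0],[0,0,-0.01],95],[[0,0,0],[0,0,-0.03],95],[[0,0,0],[0,0,-0.04],80],[[0,0,0],[0,0,-0.04],0],[[0,0,0],[0,0,-0.01],0]]'

```text
clock: 24.98
position: [435.4, -255.8, 176.1]
tool_rot: [179.8, 0.1, 89.0]
force: [-0.3, 0.6, -0.7]
opening: 79.3
```

```bash
python3 - <<'E'
from h import *
print(p2w("top",[(305,145),(422,140)],0)[:,:2].round(), p2w("side",[(120,160),(235,178)],0)[:,:2].round())
go(540,140.3,160); go(675,140.3,160)
im=read_camera("side"); cv2.imwrite(f"pics/j7.png",crop(im,290,70,390,170,6))
E
```

```text
[[ 750.   18.]
 [ 756. -310.]] [[1048.  -47.]
 [ 719.  -40.]]
t 24.975 pos [ 435.4 -255.8  176.1] rot [1.798e+02 1.000e-01 8.900e+01] open 79.3 F [-0.3  0.6 -0.7]
shift tool mm [398.   97.5  15.4] rows>= 7.0
t 24.975 pos [ 435.4 -255.8  176.1] rot [1.798e+02 1.000e-01 8.900e+01] open 79.3 F [-0.3  0.6 -0.7]
shift tool mm [400.4 232.5  15.9] rows>= 8.0
```

View pics/j7.png

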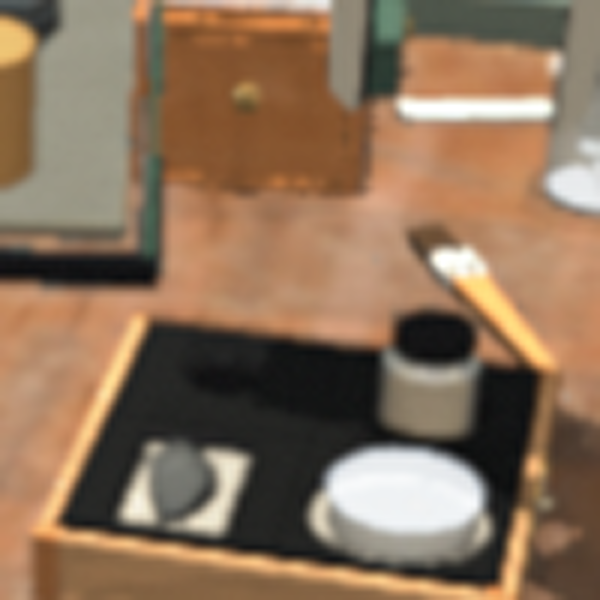

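The jar is upright in its well (430,375). For the vial I'll go in two legs to stay clear of the tank.

>>> arm_command --commands '[[[0,0,0],[0.0498,0.0122,0],0],[[0,0,0],[0.0498,0.0122,0],0],[[0,0,0],[0.0498,0.0122,0],0],[[0,0,0],[0.0498,0.0122,0],0],[[0,0,0],[0.0498,0.0122,0],0],[[0,0,0],[0.0498,0.0122,0],0],[[0,0,0],[0.0498,0.0122,0],0],[[0,0,0],[0.0498,0.0122,0],0]]'

```text
clock: 26.02
position: [538.9, 143.0, 172.0]
tool_rot: [-179.9, 0.0, 89.0]
force: [0.8, -0.6, 0.5]
opening: 92.8
```

>>> arm_command --commands '[[[0,0,0],[0.001,0.035,0.01],0],[[0,0,0],[0.001,0.035,0.01],0],[[0,0,0],[0,0.035,0.02],0],[[0,0,0],[0,0.03,0.02],0],[[0,0,0],[0,0,0],0],[[0,0,0],[0,0,0],0]]'

```text
clock: 26.78
position: [673.4, 140.9, 112.6]
tool_rot: [-179.9, 0.0, 89.0]
force: [0.6, -0.6, 0.2]
opening: 92.8
```

```bash
python3 - <<'E'
from h import *
go(675,140.3,31)
im=read_camera("side"); cv2.imwrite(f"pics/v1.png",crop(im,180,140,280,240,6))
E
```

```text
t 26.775 pos [673.4 140.9 112.6] rot [-179.9    0.    89. ] open 92.8 F [ 0.6 -0.6  0.2]
shift tool mm [-0.6  1.7 81.6] rows>= 2.0
```

View pics/v1.png

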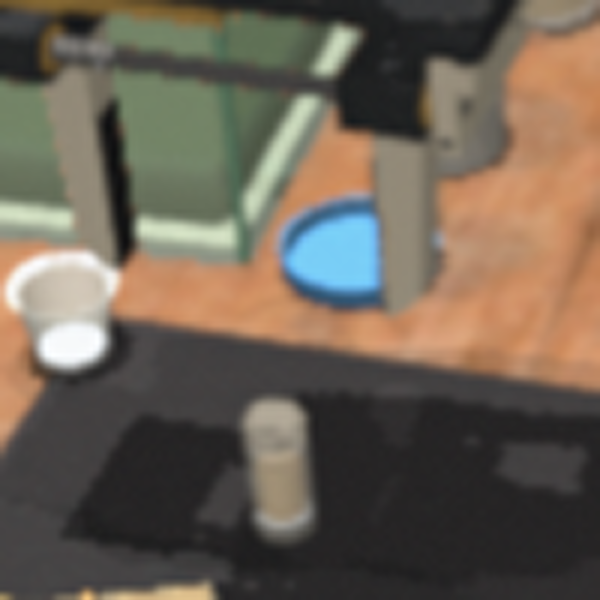

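The vial (280,470) is between the fingers and the cup at (65,310) is well to the side. Going down.

>>> arm_command --commands '[[[0,0,0],[-0.0006,0.0014,0.025],0],[[0,0,0],[0,0,0.03],0],[[0,0,0],[0,0,0.02],0],[[0,0,0],[0,0,0.006],0],[[0,0,0],[0,0,0],0],[[0,0,0],[0,0,0],0],[[0,0,0],[0,0,0],0]]'

```text
clock: 27.7
position: [676.1, 140.3, 33.2]
tool_rot: [179.9, -0.0, 89.0]
force: [0.3, -0.2, -0.6]
opening: 93.1
```

```bash
python3 - <<'E'
from h import *
go(675,140.3,31)
im=read_camera("side"); cv2.imwrite(f"pics/v2.png",crop(im,180,140,280,240,6))
E
```

```text
t 27.7 pos [676.1 140.3  33.2] rot [179.9  -0.   89. ] open 93.1 F [ 0.3 -0.2 -0.6]
shift tool mm [-0.1 -1.1  2.2] rows>= 1.0
```

View pics/v2.png

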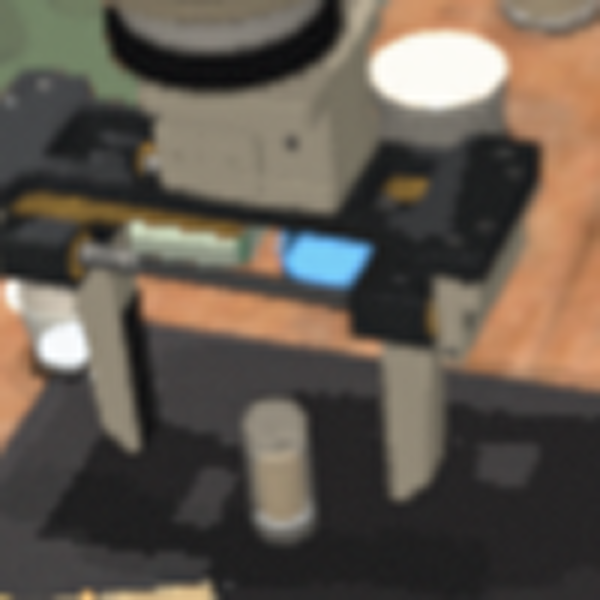

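The vial's axis (278,457) is between the tips. Closing slowly.

>>> arm_command --commands '[[[0,0,0],[0,-0.001,0.002],0],[[0,0,0],[0,0,0],80],[[0,0,0],[0,0,0],140],[[0,0,0],[0,0,0],165],[[0,0,0],[0,0,0],176],[[0,0,0],[0,0,0],184],[[0,0,0],[0,0,0],192],[[0,0,0],[0,0,0],200]]' --force 8

```text
clock: 28.75
position: [674.6, 140.3, 30.3]
tool_rot: [-180.0, 0.0, 89.0]
force: [-0.4, -0.1, 0.3]
opening: 27.5
```

>>> arm_command --commands '[[[0,0,0],[0,0,0],210],[[0,0,0],[0,0,0],255],[[0,0,0],[0,0,0],255],[[0,0,0],[0,0,0],255]]'

```text
clock: 29.25
position: [674.6, 140.4, 30.3]
tool_rot: [-180.0, 0.0, 89.0]
force: [0.2, -0.1, 0.0]
opening: 21.7
```

```bash
python3 - <<'E'
from h import *
go(675,140.3,31)
im=read_camera("side"); cv2.imwrite(f"pics/v3.png",crop(im,180,140,280,240,6))
E
```

```text
t 29.25 pos [674.6 140.4  30.3] rot [-180.    0.   89.] open 21.7 F [ 0.2 -0.1  0. ]
shift tool mm [-0.   0.4 -0.7] rows>= 1.0
```

View pics/v3.png

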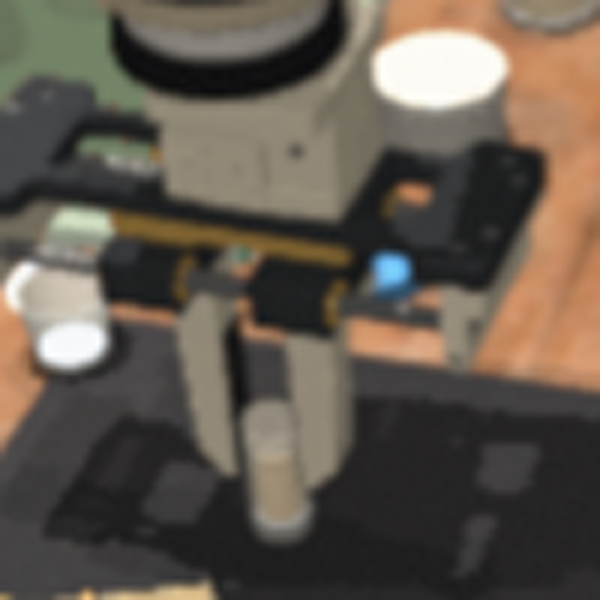

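The vial is gripped (21.7 mm) and upright. Lifting, then drawing back from the tank.

>>> arm_command --commands '[[[0,0,0],[0,0,-0.005],255],[[0,0,0],[0,0,-0.015],255],[[0,0,0],[0,0,-0.03],255],[[0,0,0],[0,0,-0.03],255],[[0,0,0],[0,-0.01,-0.02],255],[[0,0,0],[0,-0.03,0],255],[[0,0,0],[0,-0.035,0],255],[[0,0,0],[0,-0.035,0],255]]' --force 12

```text
clock: 30.3
position: [563.9, 142.3, 131.5]
tool_rot: [179.9, -0.0, 89.0]
force: [0.5, 0.6, 0.1]
opening: 21.4
```

>>> arm_command --commands '[[[0,0,0],[0,-0.025,0],255],[[0,0,0],[0,0,0],255]]'

```text
clock: 30.55
position: [539.1, 142.9, 131.6]
tool_rot: [179.9, -0.0, 89.0]
force: [0.3, -0.8, -0.4]
opening: 21.6
```

```bash
python3 - <<'E'
from h import *
go(527.7,-256.8,130)
im=read_camera("side"); cv2.imwrite(f"pics/v4.png",crop(im,200,100,300,200,6))
E
```

```text
t 30.55 pos [539.1 142.9 131.6] rot [179.9  -0.   89. ] open 21.6 F [ 0.3 -0.8 -0.4]
shift tool mm [-399.8   -4.5    1.5] rows>= 7.0
```

View pics/v4.png

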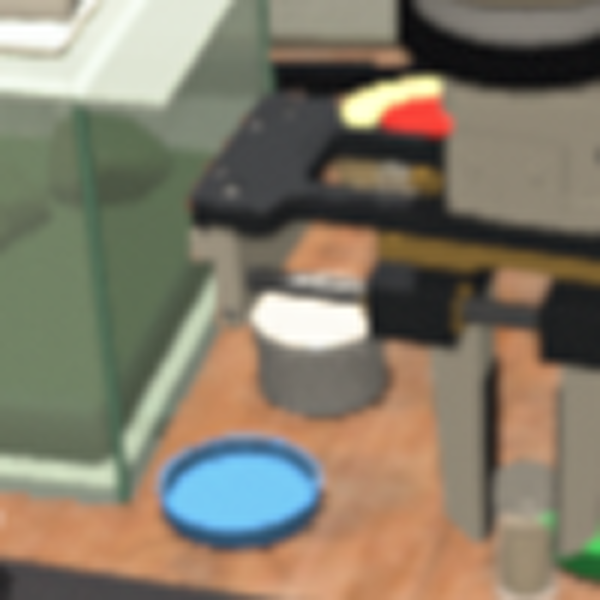

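The vial (525,530) hangs upright. Carrying it to its well.

>>> arm_command --commands '[[[0,0,0],[-0.02,-0.0003,0],255],[[0,0,0],[-0.045,-0.0005,0],255],[[0,0,0],[-0.055,-0.0006,0],255],[[0,0,0],[-0.055,-0.0006,0],255],[[0,0,0],[-0.055,-0.0006,0],255],[[0,0,0],[-0.055,-0.0006,0],255],[[0,0,0],[-0.055,-0.0006,0],255],[[0,0,0],[-0.04,-0.0005,0],255]]'

```text
clock: 31.6
position: [528.2, -241.0, 130.4]
tool_rot: [180.0, 0.0, 88.9]
force: [-0.2, 0.6, -0.5]
opening: 21.7
```

>>> arm_command --commands '[[[0,0,0],[-0.0198,-0.0002,0],255],[[0,0,0],[0,0,0],255],[[0,0,0],[0,0,0.02],255],[[0,0,0],[0,0,0.02],255],[[0,0,0],[0,0,0.01],255],[[0,0,0],[0,0,0],255],[[0,0,0],[0,0,0],255]]'

```text
clock: 32.48
position: [528.5, -256.8, 81.1]
tool_rot: [179.9, 0.0, 89.0]
force: [0.4, -0.1, 0.5]
opening: 21.6
```

```bash
python3 - <<'E'
from h import *
go(527.7,-256.8,41.3)
im=read_camera("side"); cv2.imwrite(f"pics/v5.png",crop(im,290,60,390,160,6))
f=lambda X:((w2p("side",X)[0]+.5-[290,60])*6-.5).round()
print(f([527.7,-256.8,38]),f([527.7,-256.8,55]),f([527.7,-256.8,105]))
E
```

```text
t 32.475 pos [ 528.5 -256.8   81.1] rot [179.9   0.   89. ] open 21.6 F [ 0.4 -0.1  0.5]
shift tool mm [ 0.  -0.8 39.8] rows>= 1.0
[222. 434.] [224. 400.] [230. 300.]
```

View pics/v5.png

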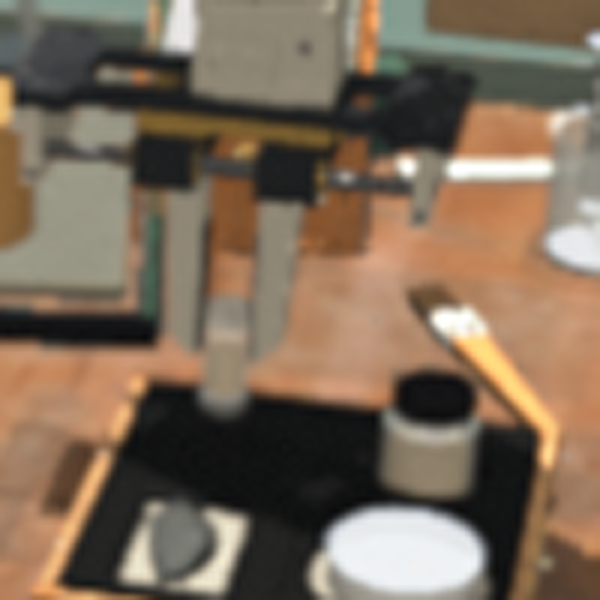

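The vial base (224,405) matches its predicted place. The well mouth is predicted at (222,434), and the earlier picture agrees. Lowering.

>>> arm_command --commands '[[[0,0,0],[0,-0.0006,0.008],255],[[0,0,0],[0,0,0.008],255],[[0,0,0],[0,0,0.006],255],[[0,0,0],[0,0,0.003],255],[[0,0,0],[0,0,0],255],[[0,0,0],[0,0,0],255]]'

```text
clock: 33.28
position: [527.6, -257.0, 55.5]
tool_rot: [180.0, 0.0, 89.0]
force: [0.8, 0.6, -0.4]
opening: 21.7
```

```bash
python3 - <<'E'
from h import *
go(527.7,-256.8,41.3)
im=read_camera("side"); cv2.imwrite(f"pics/v6.png",cv2.convertScaleAbs(crop(im,290,60,390,160,6),alpha=1.6))
E
```

```text
t 33.275 pos [ 527.6 -257.    55.5] rot [180.   0.  89.] open 21.7 F [ 0.8  0.6 -0.4]
shift tool mm [ 0.2  0.1 14.2] rows>= 1.0
```

View pics/v6.png

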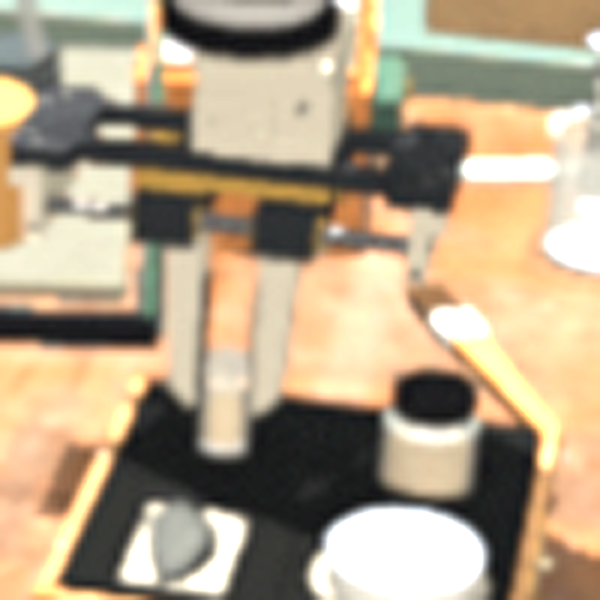

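No contact force, and the vial's base is inside the mouth (222,450). Lowering the rest.

>>> arm_command --commands '[[[0,0,0],[0,0,0.006],255],[[0,0,0],[0,0,0.005],255],[[0,0,0],[0,0,0.003],255],[[0,0,0],[0,0,0],255],[[0,0,0],[0,0,0],255]]'

```text
clock: 33.95
position: [527.4, -256.9, 41.4]
tool_rot: [180.0, 0.0, 89.0]
force: [0.1, 0.5, 0.0]
opening: 21.8
```

```bash
python3 - <<'E'
from h import *
go(527.7,-256.8,41)
im=read_camera("side"); cv2.imwrite(f"pics/v7.png",cv2.convertScaleAbs(crop(im,290,60,390,160,6),alpha=1.6))
E
```

```text
t 33.95 pos [ 527.4 -256.9   41.4] rot [180.   0.  89.] open 21.8 F [0.1 0.5 0. ]
shift tool mm [0.1 0.3 0.4] rows>= 1.0
```

View pics/v7.png

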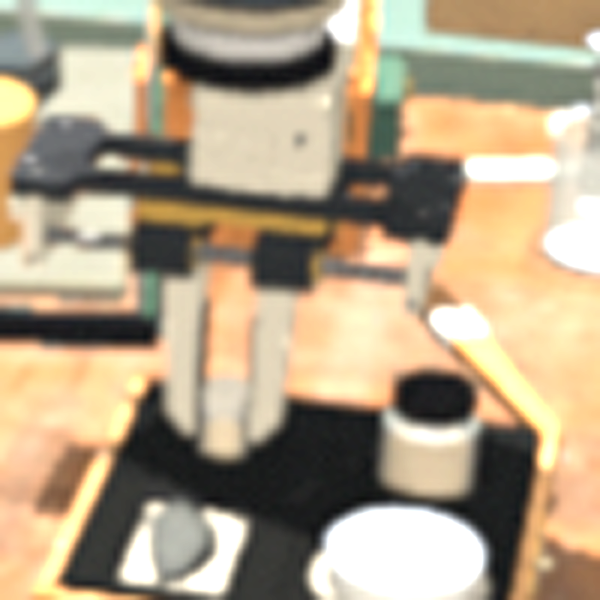

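The vial is down in its well (222,420). Releasing.

>>> arm_command --commands '[[[0,0,0],[0,0,0],188],[[0,0,0],[0,0,0],175],[[0,0,0],[0,0,0],160],[[0,0,0],[0,0,0],150],[[0,0,0],[0,0,-0.01],150],[[0,0,0],[0,0,-0.03],150],[[0,0,0],[0,0,-0.04],150],[[0,0,0],[0,0,-0.05],150]]'

```text
clock: 35.0
position: [527.0, -256.7, 172.8]
tool_rot: [-180.0, -0.0, 89.0]
force: [-0.3, -1.0, 1.0]
opening: 38.3
```

>>> arm_command --commands '[[[0,0,0],[0.04,0,-0.02],100],[[0,0,0],[0.05,-0.02,0],50],[[0,0,0],[0.06,-0.01,0],0],[[0,0,0],[0.06,0,0],0],[[0,0,0],[0.06,0,0],0],[[0,0,0],[0.06,0,0],0],[[0,0,0],[0,0,0],0]]'

```text
clock: 35.88
position: [503.1, 76.8, 192.1]
tool_rot: [180.0, -0.0, 89.2]
force: [0.2, -0.7, -0.8]
opening: 93.1
```

```bash
python3 - <<'E'
from h import *
go(527.7,-256.8,41)
im=read_camera("side"); cv2.imwrite(f"pics/e1.png",cv2.convertScaleAbs(crop(im,290,80,390,180,6),alpha=1.6))
im=read_camera("top"); cv2.imwrite(f"pics/e2.png",crop(im,345,195,445,285,6)); cv2.imwrite("pics/e2f.png",im)
cv2.imwrite("pics/e3.png",crop(im,130,140,310,290,4))
E
```

```text
t 35.875 pos [503.1  76.8 192.1] rot [180.   -0.   89.2] open 93.1 F [ 0.2 -0.7 -0.8]
shift tool mm [-333.3   28.9  150.9] rows>= 6.0
```

View pics/e1.png

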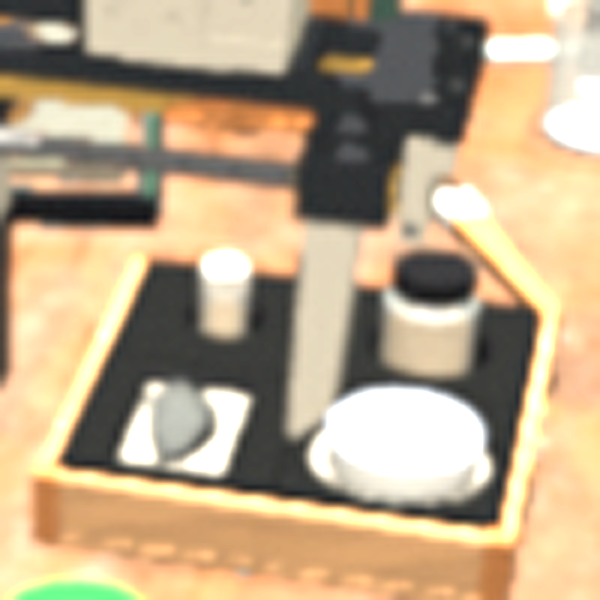

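View pics/e2.png

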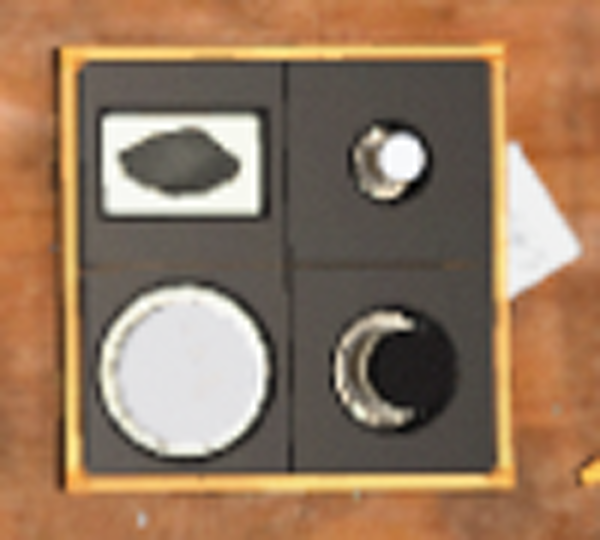

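View pics/e3.png

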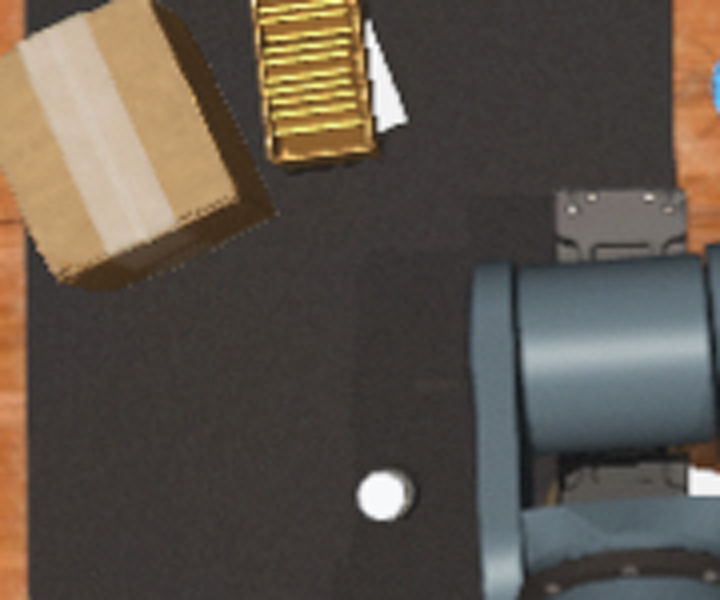

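All four sit in their cut-outs: vial cap (402,157), jar lid (412,370), stone (180,160) and dish (183,370). A numeric check follows.

```bash
python3 - <<'E'
from h import *
f=lambda a:(np.array([a],float)+.5)/6-.5+[345,195]
for n,a,z,c in(("vial",(402,157),64,(527.7,-256.8)),("jar",(410,369),76,(434.7,-255.2)),("dish",(183,370),48,(436.3,-162.2)),("stone",(180,160),44,(529.3,-163.8))):
    w=p2w("top",f(a),z)[0,:2]; print(n,w.round(1),(w-c).round(1))
g=lambda a:(np.array([a],float)+.5)/6-.5+[290,80]
for n,a,z,c in(("vial",(226,262),64,(527.7,-256.8)),("jar",(435,276),76,(434.7,-255.2)),("dish",(405,434),48,(436.3,-162.2))):
    w=p2w("side",g(a),z)[0,:2]; print("side",n,w.round(1),(w-c).round(1))
E
```

```text
vial [ 528.7 -256.4] [1.  0.4]
jar [ 436.  -253.8] [1.3 1.4]
dish [ 437.3 -159.5] [1.  2.7]
stone [ 530.6 -161.7] [1.3 2.1]
side vial [ 527.5 -257.4] [-0.2 -0.6]
side jar [ 433.4 -245.2] [-1.3 10. ]
side dish [ 433.4 -157.3] [-2.9  4.9]
```

```bash
python3 - <<'E'
from h import *
print(bot.finish_job()); print(bot.get_state()["clock"])
E
```

```text
the job is handed in; nothing more can be done
None
the job is handed in; nothing more can be done
```

I packed all four pieces, the dish, stone, jar and vial in that order, and handed the job in at about 36 s of the 99 s allowed. Each was gripped from above, carried upright and released in its own cut-out.

**Top camera:** each piece's centre measures within 3 mm of my estimate of its cut-out centre. All four look level and fully down, and nothing pressed on the way in. I judged the depth from the release heights and the pictures.

**Disagreement:** the side camera agreed for the vial (under 1 mm), but put the dish about 6 mm off and the jar about 10 mm off in y. I put that down to picking the centre of the visible lid or dish by eye, which takes in part of its side. The top view and the jar's release position both support the jar being centred. I took no further measurement to settle it.

**Stray pieces:** the small jar is where it started. The arm hid the larger stone in the last top picture; the gripper was never lowered near it, but I did not see it again.

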